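# Hang the amber shield and dial the green filter

## Task

Get the viewing place ready. First hang the amber shield over the dish: put the two hooks of its bracket through the two slots of the upright on the stand and press it straight down until it is fully home and the red catch springs out above it. Then turn the knob of the filter wheel on the sloped lamp until the green filter is centred in the window, and let go, leaving the dish and the black filter cube where they stand.

Things in the scene. Friction and masses are not known exactly. Their poses are not given: they have to be found in the camera images.
- amber_shield: Loose amber shield, 0.16 kg, flat on the table. Origin: centre of underside; x to its hooks, z up. Amber plate 102 (x) x 110 (y) x 4 mm with a 12 mm front lip; on it a black grip fin 56 (x) x 10 (y) mm, top at z 80, free above z 26: grasp across the 10 mm from above. Rear: upright steel plate 40 mm wide, 4 thick, rear face at x +55, z 0 to 96, bearing two hooks (see shield_back).
- shield_grip (a point): Point in the middle of the shield's black grip fin, 65 mm above the shield's underside, over its origin; axes as the shield's.
- shield_back (a point): Point on the rear face of the shield's steel plate at y 0, z 0 (55 mm along x from the shield's origin); meets stand_seat when home. At y 0 two dark hooks, 8 mm wide, stand 10.5 mm out of this face: necks 10 mm high with undersides at z 22 and z 64, each with an end lip hanging 12 mm below the neck, 6.5 mm behind the face.
- shield_stand: Fixed stand. Origin: centre of underside of its grey base, 160 (x) x 110 (y) x 8 mm; x from front to upright, z up. Steel upright 50 mm wide, 4 thick, front face at x +50, top at z 178. Two slots at y 0, one above the other, each 16 mm wide, 30 high, lower edges at z 82 and z 124 mm. The dish stands on the base.
- stand_seat (a point): Point on the upright's front face, y 0, 60 mm above the table; axes as the stand's. To hang the shield: axes parallel, shield_back 12 to 20 mm (best 16) above stand_seat, move along x until the steel plate touches the upright (this pushes the catch in), then 16 mm straight down until shield_back meets stand_seat.
- stand_catch (a joint): Red spring catch, 18 mm wide, 8 high, standing 6 mm out of the upright's front at z 158 to 166 mm. Value in m: 0 out, grows as pushed into the upright (spring 1.8 N at 0, 3.9 N at 6 mm). It springs out above the shield's steel plate once that is fully down and keeps it from lifting.
- filter_lamp: Fixed white lamp housing 125 (x) x 136 (y) x 113 mm; origin: centre of underside, x from front to back, z up. Its front face slopes: normal tilted 30 degrees from z towards -x. On it the black filter wheel, 108 mm across; over the wheel's upslope part a fixed grey tongue with a white-edged window 28 mm wide, its top 11 mm above the face.
- wheel_knob (a point): Point on the wheel's axis inside its round grey knob (34 mm across, 14 to 52 mm above the face), 38 mm above the face. z: the axis, out of the face, tilted 30 degrees from vertical towards the front of the lamp; x points upslope at joint value 0 and turns with the wheel. Grasp the knob with the tool along this axis.
- filter_wheel (a joint): Wheel angle in rad, growing counterclockwise as one looks at the face. No clicks; stays where left (friction 0.04 N m); stops at -2.4 and 2.4. Filter centred in the window: -2.094 red, -1.047 yellow, 0 white, +1.047 green, +2.094 blue. Starts between -1.2 and 0.2.
- culture_dish: Bystander: round culture dish with pink medium, 60 mm across, 14 mm high, on the base of the stand below where the shield will hang; origin at the centre of its underside.
- filter_cube: Bystander: black filter cube, 43 x 34 x 32 mm, on the table between lamp and stand; origin at the centre of its underside.

How it is judged:
On the way, in this order (a step that is already met when the one before it is completed fails the run):
1. the shield hangs on the upright, fully down, with the catch sprung out above it (z of shield_back in the frame of stand_seat between -0.006 and 0.004 m and x of shield_back in the frame of stand_seat between -0.007 and 0.004 m and y of shield_back in the frame of stand_seat between -0.008 and 0.008 m and angle between amber_shield's own z axis and vertical below 0.15 rad and angle between the x axis of amber_shield and the x axis of shield_stand, either way round below 0.2 rad and value of joint stand_catch below 0.002 m), for 0.2 s.
2. the green filter is centred in the window (value of joint filter_wheel between 0.917 and 1.177 rad), for 0.2 s.
At the end, for the whole second after the job is handed in: Shield at rest in both slots: shield_back 4 mm above to 6 below stand_seat, at most 7 mm in front (4 behind), 8 mm aside, under 0.15 rad tilted, 0.2 rad turned; catch pushed in less than 2 mm; wheel at rest, green within 0.13 rad of the window centre (joint 0.917 to 1.177) (all of step 1 and all of step 2 and velocity of joint filter_wheel between -0.1 and 0.1 rad/s and linear speed of amber_shield below 0.03 m/s); the robot touches nothing.
It fails at once if the culture dish is shifted by more than 20 mm (distance of culture_dish from where it was at the start of the episode above 0.02 m).
It fails at once if the filter cube is shifted by more than 20 mm (distance of filter_cube from where it was at the start of the episode above 0.02 m).
It also fails if it takes over 67 s, if anything falls off the work surface, if the arm or the gripper's body presses on something with over 40 N, if the wrist force passes 120 N, or if a joint passes its speed limit or range.

## Robot

A 7-joint arm with a two-finger parallel gripper is mounted at the origin on a cart in front of the work surface, level with it; the furniture and walls round the work are solid. World frame = base frame: x ahead of the robot, y to its left, z up, the work surface at z = 0. Lengths are in m, angles in rad, forces in N, time in s.
With the tool pointing down it reaches from about 0.425 to 0.825 m from the base axis. Payload 3.6 kg.
Tool frame: the origin (TCP) lies midway between the tips of the shut fingers; the grasp point (between the pads) lies 19 mm behind it; y points along the fingers, z is the direction in which the jaws open and shut, and the axes are right-handed (so a half turn about y gives the same grasp; the last joint's range is limited). The gripper opens to 93 mm and grips with 3 to 60 N. Pads are 15 mm wide; open, the fingers measure 128 mm over their backs; the gripper's body (75 mm by 188 mm) begins 65 mm behind the grasp point.
Start: joints at [1.304, 0.615, -0.013, 1.423, 0.008, 1.103, -0.04], TCP at [0.155, -0.631, 0.219] pointing down, gripper open.
Joint ranges: [-3.12, 3.12], [-0.3, 2.06], [-1.34, 1.32], [0.26, 2.42], [-1.36, 4.5], [0.01, 1.98], [-2.84, 2.84]. Speed limits (rad/s): [2.79, 2.79, 3.14, 3.14, 3.14, 3.14, 3.14].

## Interface

Orientations are given as a 3x3 rotation matrix whose columns are the frame's x, y, z axes.
In Python, from station import state, vision, workorder gives the robot as it stands. The module is installed in compiled form; this text tells all that it offers.
- The arm moves only by the tool move_arm, never from a script. Its argument "motion" is a list of rows, each an object of numbers: "x", "y", "z": the shift along the tool's x, y, z in units of 25 mm (1.0 is 25 mm); "wx", "wy", "wz": the turn, a rotation vector about the tool's x, y, z in degrees; "fingers": the closure, from 0 (fully open) to 1 (shut). A call has 1 to 20 rows; each row is the pose to reach, as a shift and turn from the pose commanded when the call began, along the tool's axes at that moment; what a row does not reach only later rows make up. A row lasts 1/10 s, in which the tool goes at most 50 mm and 8.59 degrees, less where a joint would pass 70% of its speed; a pose out of reach is approached as far as the arm can. A call with a gripper value outside its range is refused whole. The fingers move at their own pace and stop on an object; the grip force is fixed at half the most. Time passes only in rows, so rows that repeat a pose let the fingers close. It gives the time, the measured TCP pose, the force and the opening at its end, in the units of the state.
- state(): the state, without advancing time (a new reading comes with each control period).
- vision.capture(name): name is "side" or "top" or "wrist"; returns a dict with "pixels" (400x640x3 uint8, red, green, blue), "mtx" (3x3 intrinsics, pixels), "view" (4x4, takes a point from world to camera coordinates). Camera axes: x right, y up, looking along -z (the intrinsics and any distortion apply to the point x, -y, -z); pixel columns grow to the right and rows downward; lengths in m; the calibration is good to about 2 mm. The wrist camera is an equidistant fisheye: a pixel r from the principal point sees the ray r / f radians off the axis. A picture is of the moment at which its call begins. There is no depth.
- workorder.sign_off(): hands the job in, once; it reports no verdict.
Trained networks look in the newest picture that a camera, given by its name, has taken for a name from the list of things; names that differ only in an ending like _2 or _b are one class to them, and where a whole thing is asked for, a point or a joint stands for the part that bears it (a point fixed in the world has none). Each returns a list of dicts, best first, with "score" (0 to 1); they miss things now and then, are a little off and sometimes report something else, mostly with a low value. They report only what shows in the picture. A call takes as long as a camera call.
- vision.find_in(camera, target): "box" ([left, top, right, bottom] in pixels, round what is visible of it).
- vision.mark_of(camera, target): "centre" ([column, row] in pixels: a listed point, or the origin of a listed thing).
The state is a dict: "time_s": time; "q": joint angles; "qvel": joint speeds; "effort": joint torques, N m; "tool_pos": TCP position; "orientation": TCP orientation; "contact_force": force on the tool from outside, world axes, zero at the start; "moment": the same for the moment, N m; "opening": opening from 0.0 (shut) to 1.0 (fully open).
Only numpy, scipy, OpenCV 4.12 (cv2) and the standard library are available. Lean on these libraries where they do the work, as an engineer would, in place of code of your own. Each camera call takes 0.05 s, during which the arm holds its last target.

## Working session

There is one attempt and no reset: what is moved stays moved. The work goes in short steps, Python scripts to look and compute and a tool call to move; the robot and the scene stay as the last step left them, time stands still between calls to the robot, and variables do not carry over. Pictures are saved under pics/ and viewed, and the job is handed in when it is done.

Besides the shell and the picture viewer there is one more tool, called after "Call:" by a JSON object that holds its "op" and its "data". move_arm: Moves the arm, as the interface text tells. Its arguments: {"type":"object","properties":{"motion":{"type":"array"}},"required":["motion"]}

```bash
mkdir -p pics; cat > h.py <<'E'
import numpy as np, cv2
from station import state, vision, workorder
np.set_printoptions(precision=4,suppress=True)
def cap(n,f=None):
    d=vision.capture(n)
    if f: cv2.imwrite('pics/'+f+'.png',cv2.cvtColor(np.array(d['pixels']),cv2.COLOR_RGB2BGR))
    return d
def proj(d,P,fish=False):
    P=np.atleast_2d(P); V=np.array(d['view']); K=np.array(d['mtx'])
    c=P@V[:3,:3].T+V[:3,3]; c=c*[1,-1,-1]
    if fish:
        r=np.linalg.norm(c[:,:2],axis=1); th=np.arctan2(r,c[:,2]); c=np.c_[c[:,:2]/np.maximum(r,1e-9)[:,None]*th[:,None],np.ones(len(c))]
    else: c=c/c[:,2:]
    return (c@K.T)[:,:2]
def ray(d,px,fish=False):
    V=np.array(d['view']); K=np.array(d['mtx'])
    v=np.linalg.inv(K)@[px[0],px[1],1]
    if fish:
        th=np.hypot(v[0],v[1]); v=np.array([v[0]/th*np.sin(th),v[1]/th*np.sin(th),np.cos(th)])
    v=v*[1,-1,-1]; R=V[:3,:3]; o=-R.T@V[:3,3]; w=R.T@v
    return o,w/np.linalg.norm(w)
def onz(d,px,z,fish=False):
    o,w=ray(d,px,fish); return o+w*(z-o[2])/w[2]
E
python3 - <<'E'
from h import *
s=state(); print(s['time_s'],s['tool_pos'],s['orientation'],s['opening'],s['contact_force'])
for n in ['side','top','wrist']:
    d=cap(n,n+'0'); print(n,d['mtx'],d['view'])
    for t in ['amber_shield','shield_grip','shield_back','shield_stand','stand_seat','stand_catch','filter_lamp','wheel_knob','filter_wheel','culture_dish','filter_cube']:
        try: m=[(np.round(a['centre']),round(a['score'],2)) for a in vision.mark_of(n,t)[:2]]
        except Exception as e: m=repr(e)[:80]
        print(t,m)
E
```

```text
0.0 [ 0.1548 -0.6305  0.2175] [[-0.9711 -0.0006  0.2386]
 [-0.2386  0.0025 -0.9711]
 [ 0.     -1.     -0.0026]] 0.9981175286959592 [ 0.0699 -0.3349  0.3669]
side [[427.8954   0.     322.655 ]
 [  0.     427.8954 202.9406]
 [  0.       0.       1.    ]] [[ 0.999  -0.0439  0.0049 -0.5579]
 [ 0.0122  0.3814  0.9243 -0.1063]
 [-0.0424 -0.9234  0.3816 -1.0502]
 [ 0.      0.      0.      1.    ]]
amber_shield [(array([272., 234.]), 0.83)]
shield_grip [(array([272., 211.]), 0.87), (array([293., 236.]), 0.23)]
shield_back [(array([294., 237.]), 0.66)]
shield_stand [(array([349., 288.]), 0.67)]
stand_seat [(array([377., 265.]), 0.75)]
stand_catch ValueError('it knows: amber_shield, culture_dish, filter_cube, filter_lamp, shie
filter_lamp [(array([326., 215.]), 0.87)]
wheel_knob [(array([317., 174.]), 0.62)]
filter_wheel ValueError('it knows: amber_shield, culture_dish, filter_cube, filter_lamp, shie
culture_dish [(array([340., 288.]), 0.68)]
filter_cube [(array([338., 248.]), 0.64)]
top [[455.4664   0.     318.1938]
 [  0.     455.4664 202.2277]
 [  0.       0.       1.    ]] [[ 0.0265 -0.999
[... 554 characters left out ...]
er_cube, filter_lamp, shie
culture_dish [(array([403., 192.]), 0.75)]
filter_cube [(array([306., 252.]), 0.75), (array([331., 187.]), 0.5)]
wrist [[309.7069   0.     320.3163]
 [  0.     309.7069 198.0489]
 [  0.       0.       1.    ]] [[ 0.2379 -0.9713  0.0012 -0.6495]
 [ 0.9342  0.2285 -0.2739  0.0317]
 [ 0.2658  0.0663  0.9618 -0.3895]
 [ 0.      0.      0.      1.    ]]
amber_shield []
shield_grip []
shield_back []
shield_stand []
stand_seat []
stand_catch ValueError('it knows: amber_shield, culture_dish, filter_cube, filter_lamp, shie
filter_lamp []
wheel_knob []
filter_wheel ValueError('it knows: amber_shield, culture_dish, filter_cube, filter_lamp, shie
culture_dish []
filter_cube []
```

View pics/side0.png

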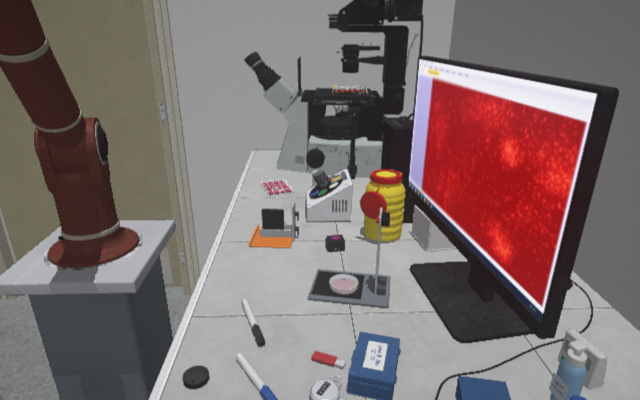

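View pics/top0.png

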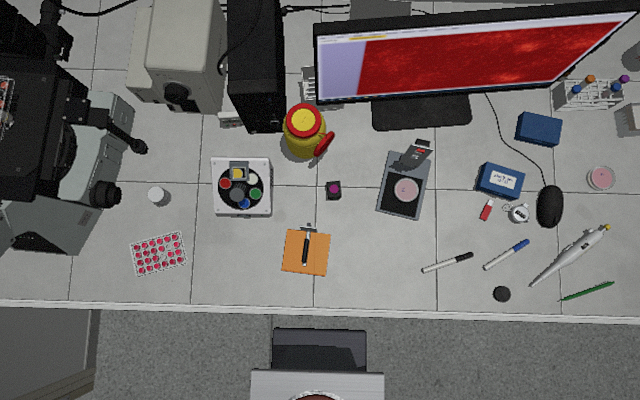

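```bash
python3 - <<'E'
import cv2
a=cv2.imread('pics/top0.png')[120:320,170:470]; b=cv2.imread('pics/side0.png')[130:330,230:430]
cv2.imwrite('pics/top0z.png',cv2.resize(a,(800,533),interpolation=cv2.INTER_CUBIC))
cv2.imwrite('pics/side0z.png',cv2.resize(b,(600,600),interpolation=cv2.INTER_CUBIC))
E
```

```text
(no output)
```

View pics/top0z.png

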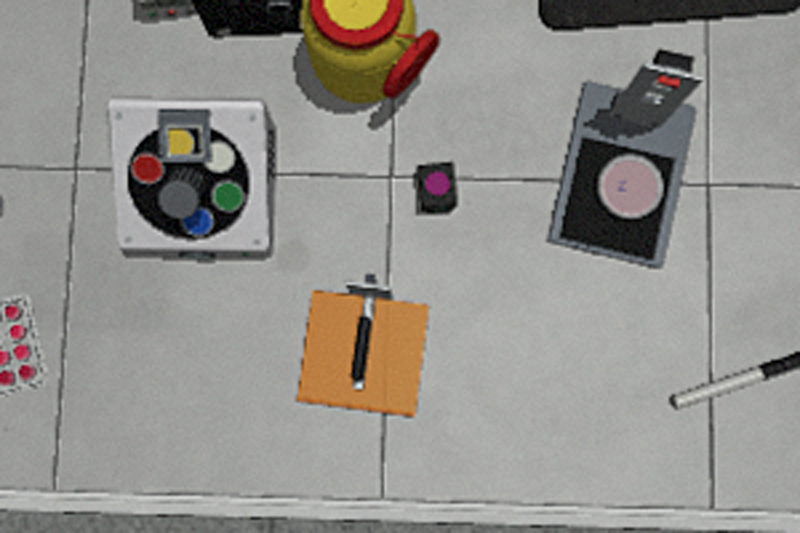

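View pics/side0z.png

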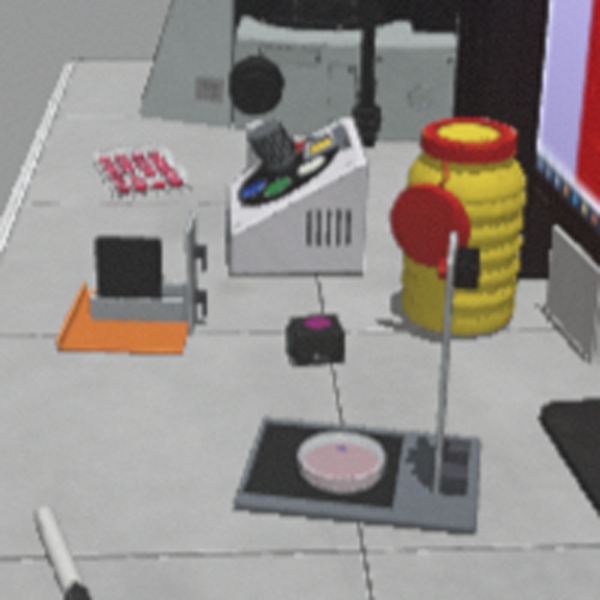

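```bash
cat > fit.py <<'E'
from h import *
from scipy.optimize import least_squares
import pickle
def T(x,y,a,P): 
    c,s=np.cos(a),np.sin(a); P=np.atleast_2d(P); return np.c_[x+c*P[:,0]-s*P[:,1], y+s*P[:,0]+c*P[:,1],P[:,2]]
def fit(obs,x0):
    # obs: list of (cam, localpt, px, fish)
    def f(p): return np.concatenate([(proj(d,T(*p,P),fi)-px).ravel() for d,P,px,fi in obs])
    r=least_squares(f,x0,loss='soft_l1'); return r.x, f(r.x).reshape(-1,2)
E
python3 - <<'E'
from fit import *
t=cap('top');s=cap('side')
z=lambda u,v:np.array([170+u*.375-.3,120+v*.375-.3])
w=lambda u,v:np.array([230+u/3-.3,130+v/3-.3])
sh=[(t,[51,55,4],z(313,290)),(t,[51,-55,4],z(429,304)),(t,[-51,-55,4],z(414,416)),(t,[-51,55,4],z(297,402)),
 (t,[55,0,0],(309,227)) ,(s,[-51,-55,4],w(58,350)),(s,[51,-55,4],w(184,352)),(s,[-28,0,80],w(95,238)),(s,[28,0,80],w(161,239)),(s,[55,0,96],w(195,215)),(t,[28,0,80],z(365,318)),(t,[-28,0,80],z(357,385))]
st=[(t,[80,55,8],z(585,82)),(t,[-80,55,8],z(548,240)),(t,[-80,-55,8],z(661,268)),(t,[50,0,60],(409,158)),(s,[50,0,60],(377,265)),
 (s,[-80,-55,8],w(236,507)),(s,[80,-55,8],w(477,529)),(s,[80,55,8],w(480,437)),(s,[-80,55,8],w(268,420))]
ax=np.array([-.5,0,np.cos(np.pi/6)])
lp=[(t,[62.5,68,113],z(108,100)),(t,[62.5,-68,113],z(267,103)),(s,[0,0,0],(326,215)),(s,[62.5,-68,113],w(359,121)),(s,[62.5,-68,0],w(366,272)),(s,[-62.5,-68,0],w(230,273))]
for n,o,x0 in [('shield',sh,(.47,0,0)),('stand',st,(.6,-.2,0)),('lamp',lp,(.6,.2,0))]:
    x,r=fit([(d,np.array(P)/1e3,np.array(px),False) for d,P,px in o],x0); print(n,x); print(r.T)
for n,zz in [('culture_dish',.008),('filter_cube',0)]:
  for c,d in (('top',t),('side',s)):
    print(n,c,[onz(d,m['centre'],zz) for m in vision.mark_of(c,n)])
for c,d in (('top',t),('side',s)):print([m['centre'] for m in vision.mark_of(c,'wheel_knob')])
pickle.dump({c:{k:np.array(d[k]) for k in ('mtx','view')} for c,d in (('top',t),('side',s))},open('cams.pkl','wb'))
print(state()['time_s'])
E
```

```text
shield [ 0.4319  0.0354 -0.0891]
[[-0.3967  0.1585  1.1387  0.3642 -0.0843 -0.2267 -0.8656 -0.8076 -0.5572
  -1.2649 -0.06    0.0223]
 [-0.1586 -0.3371 -0.8929 -0.8926  2.376  -1.2022 -0.7968 -0.9018 -0.7364
   1.5822 -1.2211 -2.0244]]
stand [ 0.6075 -0.2041 -0.2096]
[[ 0.0139  0.2954  1.397   2.9458 -0.6422 -0.8669  0.4781  0.6587 -1.7275]
 [-2.1362 -0.6038 -0.8576  1.3808  0.182  -2.4128 -1.399  -0.9527 -1.9793]]
lamp [0.5759 0.1898 0.0176]
[[-0.0184 -0.5937 -0.2119  1.7208 -1.8408 -1.4454]
 [-0.2094 -0.9581 -2.8517 13.2154  1.1252  1.7622]]
culture_dish top [array([ 0.5897, -0.2057,  0.008 ])]
culture_dish side [array([ 0.5895, -0.2156,  0.008 ])]
filter_cube top [array([ 0.5887, -0.0245,  0.    ])]
filter_cube side [array([ 0.5871, -0.0334,  0.    ])]
[[235.4, 192.2]]
[[318.1, 175.2]]
1.9
```

```bash
cat >> h.py <<'E'
from scipy.spatial.transform import Rotation as Ro
def down(yaw):
    c,s=np.cos(yaw),np.sin(yaw); return np.array([[-c,0,s],[-s,0,-c],[0,-1,0]],float)
def plan(wps,p0=None,R0=None):
    s=state(); p0=np.array(s['tool_pos']) if p0 is None else p0; R0=np.array(s['orientation']) if R0 is None else R0
    for p,R in wps:
        d=R0.T@(np.array(p)-p0)/.025; w=Ro.from_matrix(R0.T@R).as_rotvec(degrees=True)
        print('xyz',np.round(d,3),'w',np.round(w,2),'dist',np.round(np.linalg.norm(np.array(p)-p0),3))
E
python3 - <<'E'
from h import *
plan([([.42,-.3,.32],down(-.21))])
E
```

```text
xyz [-13.453  -4.053 -10.339] w [ 0.   25.83 -0.  ] dist 0.436
```

Call:
{"op": "move_arm", "data": {"motion": [{"x": -13.45, "y": -4.05, "z": -10.34, "wy": 25.8, "fingers": 0}, {"x": -13.45, "y": -4.05, "z": -10.34, "wy": 25.8, "fingers": 0}, {"x": -13.45, "y": -4.05, "z": -10.34, "wy": 25.8, "fingers": 0}, {"x": -13.45, "y": -4.05, "z": -10.34, "wy": 25.8, "fingers": 0}, {"x": -13.45, "y": -4.05, "z": -10.34, "wy": 25.8, "fingers": 0}, {"x": -13.45, "y": -4.05, "z": -10.34, "wy": 25.8, "fingers": 0}, {"x": -13.45, "y": -4.05, "z": -10.34, "wy": 25.8, "fingers": 0}, {"x": -13.45, "y": -4.05, "z": -10.34, "wy": 25.8, "fingers": 0}, {"x": -13.45, "y": -4.05, "z": -10.34, "wy": 25.8, "fingers": 0}, {"x": -13.45, "y": -4.05, "z": -10.34, "wy": 25.8, "fingers": 0}, {"x": -13.45, "y": -4.05, "z": -10.34, "wy": 25.8, "fingers": 0}, {"x": -13.45, "y": -4.05, "z": -10.34, "wy": 25.8, "fingers": 0}, {"x": -13.45, "y": -4.05, "z": -10.34, "wy": 25.8, "fingers": 0}, {"x": -13.45, "y": -4.05, "z": -10.34, "wy": 25.8, "fingers": 0}]}}

```text
validation failed for argument at $.mo...
```

```bash
python3 - <<'E'
from h import *
d=cap('wrist','w1'); s=state(); print(s['time_s'],s['q'],s['tool_pos']);print(s['orientation'])
for n in ['stand_seat','shield_stand','shield_back','amber_shield']: print(n,vision.mark_of('wrist',n))
V=np.array(d['view']); print(V, -V[:3,:3].T@V[:3,3])
E
```

```text
1.95 [ 1.3035  0.6149 -0.0126  1.4234  0.0081  1.1034 -0.0404] [ 0.155  -0.6312  0.2186]
[[-0.9711  0.      0.2385]
 [-0.2385  0.0001 -0.9711]
 [-0.0001 -1.     -0.0001]]
stand_seat []
shield_stand []
shield_back []
amber_shield []
[[ 0.2379 -0.9713  0.0012 -0.6495]
 [ 0.9342  0.2285 -0.2739  0.0317]
 [ 0.2658  0.0663  0.9618 -0.3895]
 [ 0.      0.      0.      1.    ]] [ 0.2285 -0.6123  0.384 ]
```

View pics/w1.png

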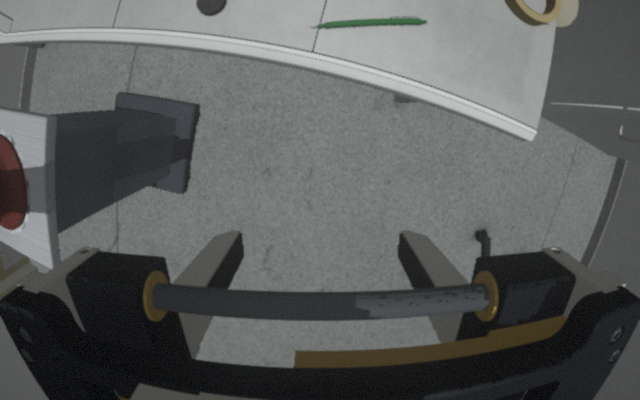

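Call:
{"op": "move_arm", "data": {"motion": [{"x": -2, "y": -0.5, "z": -1.5, "wx": 0, "wy": 3.8, "wz": 0, "fingers": 0}]}}

```text
time_s: 2.25
tool_pos: [0.1786, -0.5968, 0.2264]
orientation: [[-0.987, -0.006, 0.16], [-0.16, -0.001, -0.987], [0.007, -1.0, -0.0]]
contact_force: [-0.0, -0.0, -0.2]
opening: 1.001
```

```bash
python3 - <<'E'
from h import *
plan([([.42,-.3,.32],down(-.21))])
E
```

```text
xyz [-11.407  -3.819 -10.174] w [-0.07 21.24  0.37] dist 0.394
```

Call:
{"op": "move_arm", "data": {"motion": [{"x": -11.4, "y": -3.8, "z": -10.2, "wx": 0, "wy": 21, "wz": 0, "fingers": 0}, {"x": -11.4, "y": -3.8, "z": -10.2, "wx": 0, "wy": 21, "wz": 0, "fingers": 0}, {"x": -11.4, "y": -3.8, "z": -10.2, "wx": 0, "wy": 21, "wz": 0, "fingers": 0}, {"x": -11.4, "y": -3.8, "z": -10.2, "wx": 0, "wy": 21, "wz": 0, "fingers": 0}, {"x": -11.4, "y": -3.8, "z": -10.2, "wx": 0, "wy": 21, "wz": 0, "fingers": 0}, {"x": -11.4, "y": -3.8, "z": -10.2, "wx": 0, "wy": 21, "wz": 0, "fingers": 0}, {"x": -11.4, "y": -3.8, "z": -10.2, "wx": 0, "wy": 21, "wz": 0, "fingers": 0}, {"x": -11.4, "y": -3.8, "z": -10.2, "wx": 0, "wy": 21, "wz": 0, "fingers": 0}, {"x": -11.4, "y": -3.8, "z": -10.2, "wx": 0, "wy": 21, "wz": 0, "fingers": 0}, {"x": -11.4, "y": -3.8, "z": -10.2, "wx": 0, "wy": 21, "wz": 0, "fingers": 0}, {"x": -11.4, "y": -3.8, "z": -10.2, "wx": 0, "wy": 21, "wz": 0, "fingers": 0}, {"x": -11.4, "y": -3.8, "z": -10.2, "wx": 0, "wy": 21, "wz": 0, "fingers": 0}]}}

```text
time_s: 3.45
tool_pos: [0.4211, -0.2943, 0.3231]
orientation: [[-0.981, -0.001, -0.194], [0.194, -0.0, -0.981], [0.001, -1.0, 0.0]]
contact_force: [-0.2, -0.0, -0.2]
opening: 1.003
```

```bash
python3 - <<'E'
from h import *
d=cap('wrist','w2'); s=state(); print(s['time_s'],s['q'],s['tool_pos']);print(s['orientation'])
for n in ['stand_seat','shield_stand','shield_back','amber_shield']: print(n,vision.mark_of('wrist',n))
V=np.array(d['view']); print(V, -V[:3,:3].T@V[:3,3])
E
```

```text
3.5 [ 0.553   0.3098  0.0189  1.6408 -0.0056  1.192  -1.1932] [ 0.4212 -0.2941  0.3231]
[[-0.9809 -0.001  -0.1943]
 [ 0.1943 -0.     -0.9809]
 [ 0.001  -1.      0.0002]]
stand_seat [{'centre': [232.5, 17.4], 'score': 0.89}, {'centre': [244.8, 65.8], 'score': 0.69}, {'centre': [31.8, 157.5], 'score': 0.16}]
shield_stand [{'centre': [243.2, 58.9], 'score': 0.63}]
shield_back [{'centre': [135.2, 163.5], 'score': 0.94}]
amber_shield [{'centre': [145.8, 191.5], 'score': 0.84}]
[[-0.1951 -0.9808  0.0017 -0.2065]
 [ 0.943  -0.1881 -0.2745 -0.3911]
 [ 0.2696 -0.052   0.9616 -0.6192]
 [ 0.      0.      0.      1.    ]] [ 0.4955 -0.3082  0.4884]
```

View pics/w2.png

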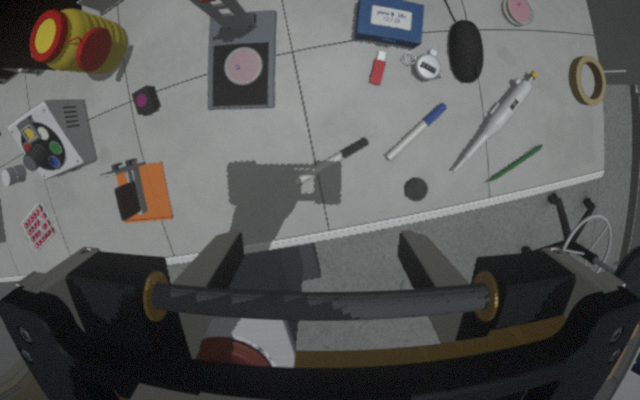

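```bash
python3 - <<'E'
import cv2
a=cv2.imread('pics/w2.png'); 
cv2.imwrite('pics/w2a.png',cv2.resize(a[0:120,180:300],(720,600*120//120)[:2],interpolation=cv2.INTER_CUBIC))
cv2.imwrite('pics/w2b.png',cv2.resize(a[150:230,90:190],(750,600),interpolation=cv2.INTER_CUBIC))
E
```

```text
(no output)
```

View pics/w2a.png

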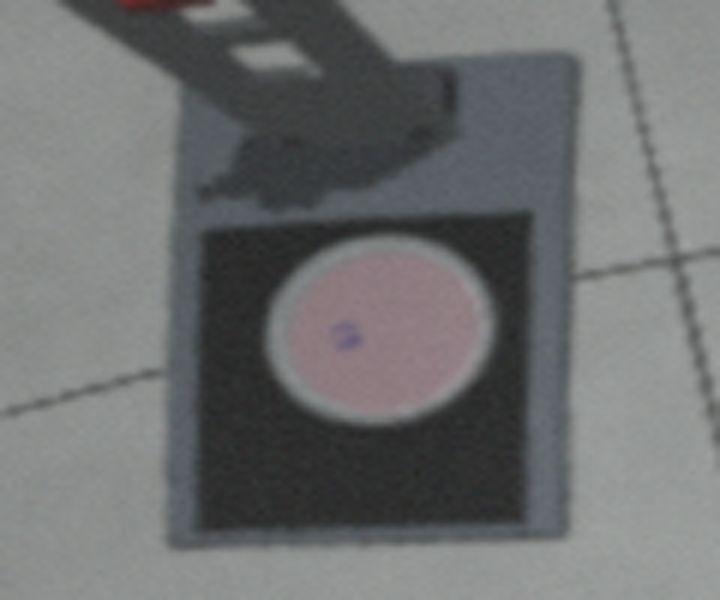

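View pics/w2b.png

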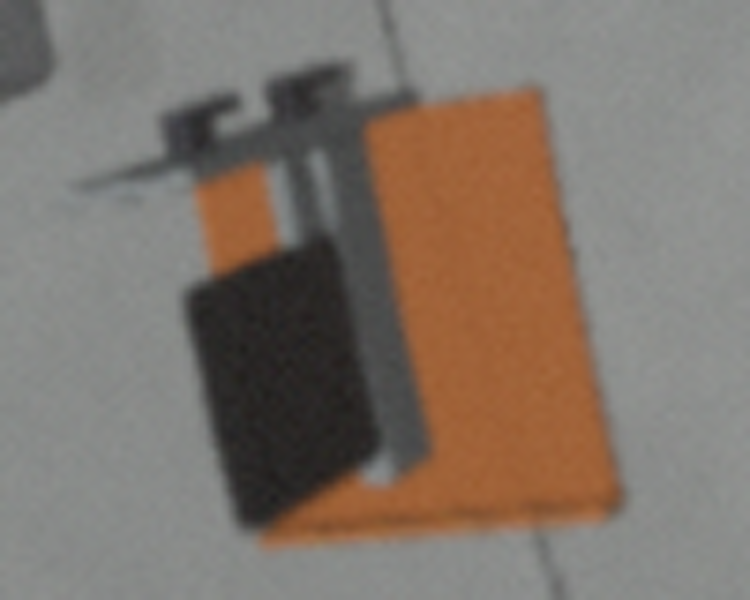

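```bash
python3 - <<'E'
from fit import *
c=pickle.load(open('cams.pkl','rb')); t,s=c['top'],c['side']
w=vision.capture('wrist'); w={k:np.array(w[k]) for k in('mtx','view')}; pickle.dump(w,open('w2.pkl','wb'))
z=lambda u,v:np.array([170+u*.375-.3,120+v*.375-.3])
st=[(t,[80,55,8],z(585,82),0),(t,[-80,55,8],z(548,240),0),(t,[-80,-55,8],z(661,268),0),(s,[-80,-55,8],(308.4,298.5),0),(s,[80,-55,8],(388.7,306),0),
(w,[-80,55,4],(207.7,109.4),1),(w,[-80,-55,4],(274.7,107.8),1),(w,[80,-55,8],(276.6,11),1)]
for o in (st,st[-3:],st[:5]):
    x,r=fit([(d,np.array(P)/1e3,np.array(px),f) for d,P,px,f in o],(.6,-.2,-.2)); print(x); print(r.T)
    print(proj(w,T(*x,[[.05,0,.082],[.05,0,.154],[.05,0,.06]]),1))
sh=[(w,[51,-55,4],(162.4,161.7),1),(w,[-51,-55,12],(172.9,217),1),(w,[-28,-5,80],(90+375/7.5,150+452/7.5),1),(w,[28,5,80],(90+190/7.5,150+290/7.5),1)]
print(proj(w,T(.4319,.0354,-.0891,np.array([p for _,p,_,_ in sh])/1e3),1))
E
```

```text
[ 0.6068 -0.2031 -0.2167]
[[-0.1377 -0.308   0.7264 -1.3937 -0.1945  0.465   0.071   0.4459]
 [-1.9737 -0.5419 -0.4895 -2.6912 -1.5231  0.5938  0.4378 -1.3224]]
[[228.7355  15.684 ]
 [211.4424  -1.4017]
 [233.0276  19.9844]]
[ 0.6071 -0.2026 -0.2187]
[[ 0.0928 -0.342   0.2391]
 [ 0.4221  0.3847 -1.3655]]
[[228.4689  15.5759]
 [211.1356  -1.5154]
 [232.7718  19.8785]]
[ 0.6062 -0.2044 -0.2093]
[[ 0.1213  0.4185  1.5307 -1.5486 -0.1539]
 [-1.635  -0.0777 -0.3382 -2.1043 -1.2629]]
[[229.4645  15.8195]
 [212.2859  -1.2752]
 [233.7266  20.12  ]]
[[161.5354 161.8722]
 [171.4842 218.9642]
 [126.1901 221.8633]
 [113.4011 189.4752]]
```

```bash
python3 - <<'E'
from h import *
plan([([.432,.035,.16],down(-.089))])
E
```

```text
xyz [  2.13    6.537 -12.954] w [ 0.01 -5.96  0.01] dist 0.367
```

Call:
{"op": "move_arm", "data": {"motion": [{"x": 2.13, "y": 6.5, "z": -12.95, "wx": 0, "wy": -6, "wz": 0, "fingers": 0}, {"x": 2.13, "y": 6.5, "z": -12.95, "wx": 0, "wy": -6, "wz": 0, "fingers": 0}, {"x": 2.13, "y": 6.5, "z": -12.95, "wx": 0, "wy": -6, "wz": 0, "fingers": 0}, {"x": 2.13, "y": 6.5, "z": -12.95, "wx": 0, "wy": -6, "wz": 0, "fingers": 0}, {"x": 2.13, "y": 6.5, "z": -12.95, "wx": 0, "wy": -6, "wz": 0, "fingers": 0}, {"x": 2.13, "y": 6.5, "z": -12.95, "wx": 0, "wy": -6, "wz": 0, "fingers": 0}, {"x": 2.13, "y": 6.5, "z": -12.95, "wx": 0, "wy": -6, "wz": 0, "fingers": 0}, {"x": 2.13, "y": 6.5, "z": -12.95, "wx": 0, "wy": -6, "wz": 0, "fingers": 0}, {"x": 2.13, "y": 6.5, "z": -12.95, "wx": 0, "wy": -6, "wz": 0, "fingers": 0}, {"x": 2.13, "y": 6.5, "z": -12.95, "wx": 0, "wy": -6, "wz": 0, "fingers": 0}, {"x": 2.13, "y": 6.5, "z": -12.95, "wx": 0, "wy": -6, "wz": 0, "fingers": 0}]}}

```text
time_s: 4.85
tool_pos: [0.4326, 0.0334, 0.1616]
orientation: [[-0.996, 0.001, -0.091], [0.091, -0.001, -0.996], [-0.002, -1.0, 0.001]]
contact_force: [-0.4, -0.1, 0.6]
opening: 0.998
```

```bash
python3 - <<'E'
from fit import *
d=cap('wrist','w3'); s=state(); print(s['time_s'],s['q'],s['tool_pos']);print(s['orientation'])
for n in ['shield_grip','shield_back','amber_shield']: print(n,vision.mark_of('wrist',n))
pickle.dump({k:np.array(d[k]) for k in('mtx','view')},open('w3.pkl','wb'))
print(proj(d,T(.4319,.0354,-.0891,np.array([[51,55,4],[51,-55,4],[-51,-55,12],[-51,55,12],[28,5,80],[28,-5,80],[-28,5,80],[-28,-5,80]])/1e3),1))
E
```

```text
4.9 [-0.0327  0.3707 -0.1279  2.0878  0.0744  0.6857 -1.8712] [0.4326 0.0335 0.1616]
[[-0.9959  0.0015 -0.0907]
 [ 0.0907 -0.0006 -0.9959]
 [-0.0016 -1.      0.0005]]
shield_grip [{'centre': [319.0, 200.6], 'score': 0.66}]
shield_back [{'centre': [316.9, 131.0], 'score': 0.87}]
amber_shield [{'centre': [318.1, 183.0], 'score': 0.95}]
[[266.3322 137.5602]
 [371.1271 137.2488]
 [368.8104 231.1276]
 [269.2323 231.3675]
 [312.3247 172.3988]
 [324.6374 172.3642]
 [312.9441 236.31  ]
 [324.5196 236.2833]]
```

View pics/w3.png

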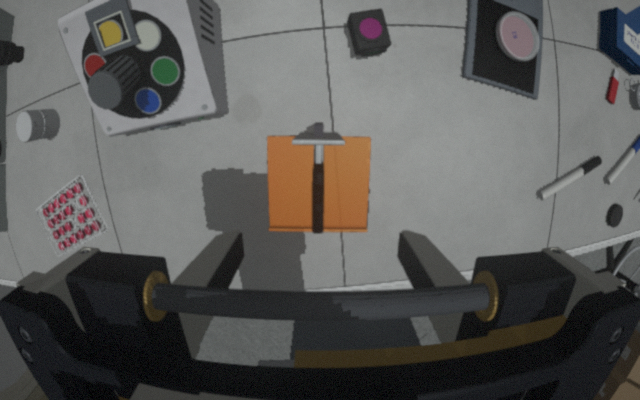

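```bash
python3 - <<'E'
from fit import *
import cv2
w=pickle.load(open('w3.pkl','rb'))
a=cv2.imread('pics/w3.png'); cv2.imwrite('pics/w3z.png',cv2.resize(a[115:245,255:385],(600,600),interpolation=cv2.INTER_CUBIC))
plan([([.432,.0354,.047],down(-.089))])
E
```

```text
xyz [ 0.023  4.578 -0.051] w [-0.01 -0.04 -0.06] dist 0.114
```

View pics/w3z.png

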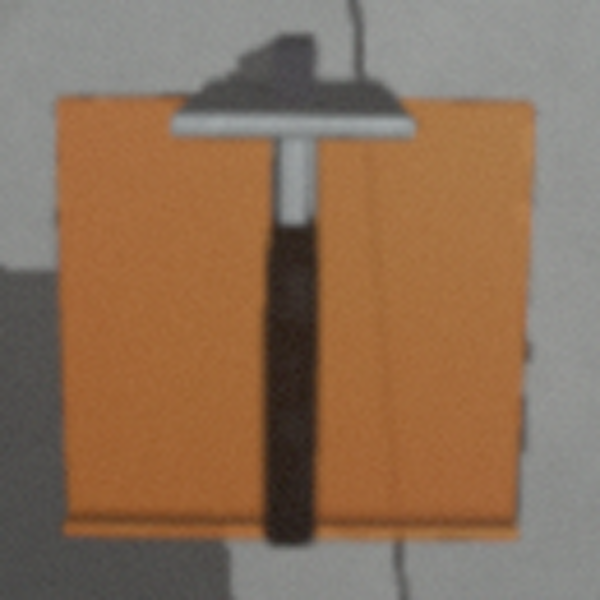

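Call:
{"op": "move_arm", "data": {"motion": [{"x": 0, "y": 2, "z": -0.05, "wx": 0, "wy": 0, "wz": 0, "fingers": 0.3}, {"x": 0, "y": 4, "z": -0.05, "wx": 0, "wy": 0, "wz": 0, "fingers": 0.3}, {"x": 0, "y": 4.58, "z": -0.05, "wx": 0, "wy": 0, "wz": 0, "fingers": 0.3}, {"x": 0, "y": 4.58, "z": -0.05, "wx": 0, "wy": 0, "wz": 0, "fingers": 0.5}, {"x": 0, "y": 4.58, "z": -0.05, "wx": 0, "wy": 0, "wz": 0, "fingers": 1}, {"x": 0, "y": 4.58, "z": -0.05, "wx": 0, "wy": 0, "wz": 0, "fingers": 1}, {"x": 0, "y": 4.58, "z": -0.05, "wx": 0, "wy": 0, "wz": 0, "fingers": 1}, {"x": 0, "y": 4.58, "z": -0.05, "wx": 0, "wy": 0, "wz": 0, "fingers": 1}, {"x": 0, "y": 4.58, "z": -0.05, "wx": 0, "wy": 0, "wz": 0, "fingers": 1}, {"x": 0, "y": 4.58, "z": -0.05, "wx": 0, "wy": 0, "wz": 0, "fingers": 1}]}}

```text
time_s: 6.05
tool_pos: [0.4323, 0.0365, 0.0468]
orientation: [[-0.996, 0.001, -0.087], [0.087, 0.0, -0.996], [-0.001, -1.0, -0.0]]
contact_force: [-0.4, 1.0, 0.3]
opening: 0.189
```

```bash
python3 - <<'E'
from fit import *
s=state(); print(s['time_s'],s['tool_pos'],s['opening'],s['contact_force'])
st=(.607,-.203,-.215)
def gp(dx,dz,yaw=-.215): # TCP for shield_back at (dx,0,dz) rel. seat
    return T(*st,np.array([.05-.055+dx,0,0.060+.047+dz]))[0]
plan([([.44,.03,.20],down(-.089)),(gp(-.06,.1),down(-.215)),(gp(-.06,.016),down(-.215))])
E
```

```text
6.05 [0.4323 0.0365 0.0468] 0.1885706817803185 [-0.3932  1.0288  0.2759]
xyz [-0.334 -6.127  0.232] w [ 0.01  0.09 -0.04] dist 0.154
xyz [-5.223 -6.405  8.603] w [ 0.01  7.31 -0.04] dist 0.298
xyz [-5.22  -3.045  8.603] w [ 0.01  7.31 -0.04] dist 0.263
```

Call:
{"op": "move_arm", "data": {"motion": [{"x": 0, "y": 0, "z": 0, "wx": 0, "wy": 0, "wz": 0, "fingers": 1}, {"x": 0, "y": 0, "z": 0, "wx": 0, "wy": 0, "wz": 0, "fingers": 1}, {"x": 0, "y": 0, "z": 0, "wx": 0, "wy": 0, "wz": 0, "fingers": 1}, {"x": 0, "y": 0, "z": 0, "wx": 0, "wy": 0, "wz": 0, "fingers": 1}, {"x": 0, "y": 0, "z": 0, "wx": 0, "wy": 0, "wz": 0, "fingers": 1}]}}

```text
time_s: 6.55
tool_pos: [0.4322, 0.0364, 0.0466]
orientation: [[-0.996, 0.0, -0.087], [0.087, -0.0, -0.996], [-0.0, -1.0, 0.0]]
contact_force: [0.2, -0.3, 4.4]
opening: 0.108
```

Call:
{"op": "move_arm", "data": {"motion": [{"x": 0, "y": -1, "z": 0, "wx": 0, "wy": 0, "wz": 0, "fingers": 1}, {"x": -0.3, "y": -2.5, "z": 0.2, "wx": 0, "wy": 0, "wz": 0, "fingers": 1}, {"x": -0.3, "y": -4, "z": 0.2, "wx": 0, "wy": 0, "wz": 0, "fingers": 1}, {"x": -0.3, "y": -5.5, "z": 0.2, "wx": 0, "wy": 0, "wz": 0, "fingers": 1}, {"x": -0.3, "y": -6.1, "z": 0.2, "wx": 0, "wy": 0, "wz": 0, "fingers": 1}, {"x": -0.3, "y": -6.1, "z": 0.2, "wx": 0, "wy": 0, "wz": 0, "fingers": 1}, {"x": -0.3, "y": -6.1, "z": 0.2, "wx": 0, "wy": 0, "wz": 0, "fingers": 1}]}}

```text
time_s: 7.25
tool_pos: [0.4382, 0.0308, 0.198]
orientation: [[-0.996, -0.002, -0.087], [0.087, -0.0, -0.996], [0.002, -1.0, 0.0]]
contact_force: [-0.8, 0.0, -3.0]
opening: 0.107
```

```bash
python3 - <<'E'
from fit import *
d=cap('wrist','w4');e=cap('side','s4'); s=state(); print(s['time_s'],s['tool_pos'],s['opening'],s['contact_force'],s['moment'],s['q'])
a=cv2.imread('pics/w4.png'); b=cv2.imread('pics/s4.png')
cv2.imwrite('pics/c4.png',np.vstack([cv2.resize(a[100:280,220:420],(600,540)[::1])[:300], cv2.resize(b[130:280,230:430],(600,300*1))]))
st=(.607,-.203,-.215)
def gp(dx,dz): return T(*st,np.array([.05-.055+dx,0,0.060+.047+dz]))[0]
plan([(gp(-.06,.1),down(-.215))])
E
```

```text
7.35 [0.4378 0.0308 0.1973] 0.11088148516884677 [ 0.194   0.3757 -2.7354] [ 0.0525  0.0051 -0.053 ] [-0.0071  0.3265 -0.1484  2.0233  0.0657  0.8001 -1.8517]
xyz [-4.977 -0.401  8.396] w [-0.05  7.33  0.22] dist 0.244
```

View pics/c4.png

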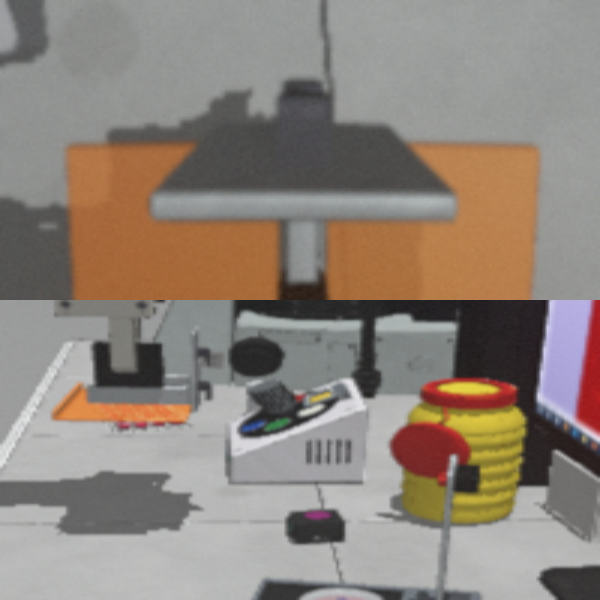

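Call:
{"op": "move_arm", "data": {"motion": [{"x": -1, "y": -0.4, "z": 1.4, "wx": 0, "wy": 1, "wz": 0.2, "fingers": 1}, {"x": -2, "y": -0.4, "z": 3, "wx": 0, "wy": 3, "wz": 0.2, "fingers": 1}, {"x": -3, "y": -0.4, "z": 5, "wx": 0, "wy": 5, "wz": 0.2, "fingers": 1}, {"x": -4, "y": -0.4, "z": 6.8, "wx": 0, "wy": 6, "wz": 0.2, "fingers": 1}, {"x": -5, "y": -0.4, "z": 8.4, "wx": 0, "wy": 7.3, "wz": 0.2, "fingers": 1}, {"x": -5, "y": -0.4, "z": 8.4, "wx": 0, "wy": 7.3, "wz": 0.2, "fingers": 1}, {"x": -5, "y": -0.4, "z": 8.4, "wx": 0, "wy": 7.3, "wz": 0.2, "fingers": 1}, {"x": -5, "y": -0.4, "z": 8.4, "wx": 0, "wy": 7.3, "wz": 0.2, "fingers": 1}]}}

```text
time_s: 8.15
tool_pos: [0.5445, -0.1871, 0.2074]
orientation: [[-0.977, 0.0, -0.211], [0.211, 0.002, -0.977], [0.0, -1.0, -0.002]]
contact_force: [-0.8, 1.2, -1.7]
opening: 0.102
```

```bash
python3 - <<'E'
from fit import *
d=cap('wrist','w5');e=cap('side','s5'); t=cap('top','t5');s=state(); print(s['time_s'],s['tool_pos'],s['opening'],s['contact_force'],s['q']); print(s['orientation'])
pickle.dump({k:np.array(d[k]) for k in('mtx','view')},open('w5.pkl','wb'))
for n in ['stand_seat','shield_back']:
  for c in ['wrist','side','top']: print(c,n,vision.mark_of(c,n))
b=cv2.imread('pics/s5.png');a=cv2.imread('pics/t5.png')
cv2.imwrite('pics/c5.png',np.vstack([cv2.resize(b[170:320,280:430],(600,600),interpolation=cv2.INTER_CUBIC)]))
cv2.imwrite('pics/c5t.png',np.vstack([cv2.resize(a[110:240,340:470],(600,600),interpolation=cv2.INTER_CUBIC)]))
E
```

```text
8.3 [ 0.545  -0.187   0.2087] 0.10735490812120245 [-0.749  -0.0695 -1.4808] [ 0.3347  0.5081 -0.0641  1.6591  0.0359  0.9734 -1.5238]
[[-0.9777  0.0025 -0.2099]
 [ 0.2099  0.0008 -0.9777]
 [-0.0023 -1.     -0.0013]]
wrist stand_seat [{'centre': [323.4, 73.0], 'score': 0.74}]
side stand_seat [{'centre': [376.9, 268.0], 'score': 0.7}]
top stand_seat [{'centre': [407.9, 161.6], 'score': 0.93}]
wrist shield_back [{'centre': [318.5, 140.9], 'score': 0.84}, {'centre': [41.0, 245.4], 'score': 0.33}]
side shield_back [{'centre': [346.7, 217.4], 'score': 0.94}]
top shield_back []
```

View pics/w5.png

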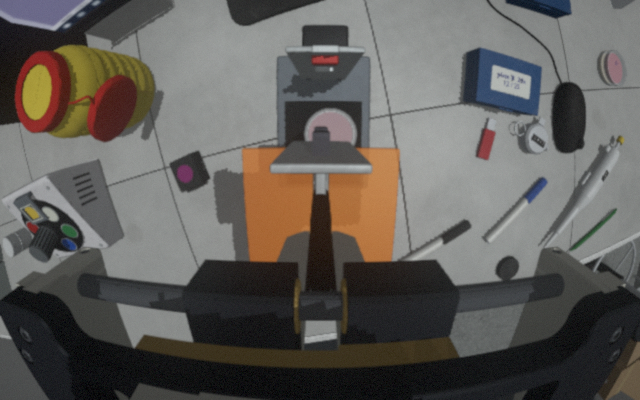

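View pics/c5.png

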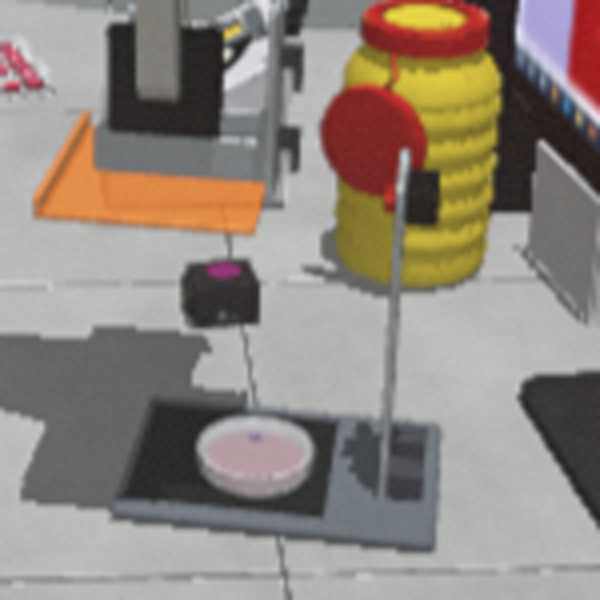

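View pics/c5t.png

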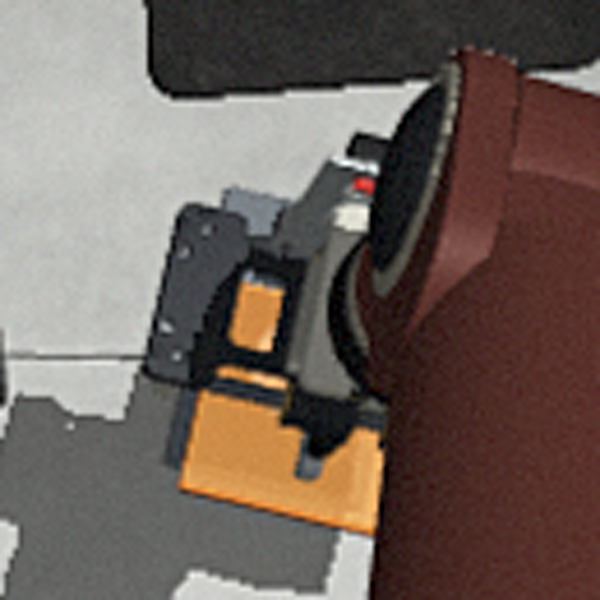

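```bash
python3 - <<'E'
import cv2
a=cv2.imread('pics/w5.png'); cv2.imwrite('pics/w5z.png',cv2.resize(a[15:185,235:405],(600,600),interpolation=cv2.INTER_CUBIC))
from fit import *
w=pickle.load(open('w5.pkl','rb'))
P=np.array([[80,55,8],[80,-55,8],[-80,-55,8],[50,25,178],[50,-25,178],[54,25,178],[54,-25,178],[44,9,166],[44,-9,166],[50,8,154],[50,-8,154]])/1e3
print(np.c_[P,(proj(w,T(.607,-.203,-.215,P),1)-[235,15])*600/170])
s=state()
R=down(-.215); R=np.c_[-R[:,0],-R[:,2],[0,0,1]]
R=np.array(s['orientation']); R=np.c_[-R[:,0],-R[:,2],-R[:,1]]
Q=np.array([[51,55,4],[51,-55,4],[51,20,96],[51,-20,96],[55,20,96],[55,-20,96],[65.5,4,74],[65.5,-4,74]])/1e3-[0,0,.047]
print(np.c_[Q,(proj(w,Q@R.T+s['tool_pos'],1)-[235,15])*600/170])
E
```

```text
[[  0.08     0.055    0.008  143.8559 141.8233]
 [  0.08    -0.055    0.008  477.1707 143.1672]
 [ -0.08    -0.055    0.008  468.0919 610.8924]
 [  0.05     0.025    0.178  175.5974 129.12  ]
 [  0.05    -0.025    0.178  459.7873 130.8423]
 [  0.054    0.025    0.178  175.7474 107.7016]
 [  0.054   -0.025    0.178  459.688  109.4657]
 [  0.044    0.009    0.166  268.491  170.2251]
 [  0.044   -0.009    0.166  365.4232 170.7643]
 [  0.05     0.008    0.154  275.4828 150.3322]
 [  0.05    -0.008    0.154  356.9076 150.7794]]
[[  0.051    0.055   -0.043   27.3741 468.4434]
 [  0.051   -0.055   -0.043  595.9826 469.5657]
 [  0.051    0.02     0.049  134.4183 564.6971]
 [  0.051   -0.02     0.049  505.6484 565.3701]
 [  0.055    0.02     0.049  133.2122 528.0861]
 [  0.055   -0.02     0.049  507.1877 528.9079]
 [  0.0655   0.004    0.027  285.8088 414.1006]
 [  0.0655  -0.004    0.027  350.2886 414.2971]]
```

View pics/w5z.png

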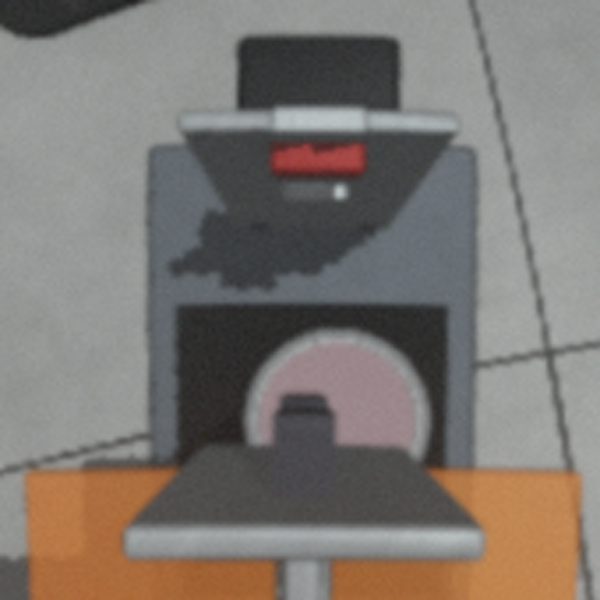

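```bash
python3 - <<'E'
from fit import *
from scipy.optimize import least_squares
w=pickle.load(open('w5.pkl','rb')); sd=pickle.load(open('cams.pkl','rb'))['side']
s=state()
R=np.array(s['orientation']); R=np.c_[-R[:,0],-R[:,2],-R[:,1]]
p0=np.array(s['tool_pos'])-R[:,2]*.047
z=lambda u,v:np.array([235+u*170/600-.35,15+v*170/600-.35]); y=lambda u,v:np.array([280+u/4-.4,170+v/4-.4])
ob=[(w,[51,20,96],z(127,557),1),(w,[51,-20,96],z(482,557),1),(w,[55,20,96],z(126,525),1),(w,[55,-20,96],z(485,527),1),(w,[51,55,4],z(26,470),1),(w,[51,-55,4],z(581,471),1),(w,[65.5,4,74],z(278,408),1),(w,[65.5,-4,74],z(333,410),1),
(sd,[-51,-55,0],y(36,215),0),(sd,[51,-55,0],y(253,234),0),(sd,[-28,-5,80],y(108,26),0),(sd,[55,-20,0],y(284,207),0)]
def model(v):
    Rr=R@Ro.from_rotvec(v[3:]).as_matrix(); return [proj(d,Rr@(np.array(P)/1e3)+p0+R@v[:3],f)[0] for d,P,_,f in ob]
def f(v): return np.r_[(np.array(model(v))-[o[2] for o in ob]).ravel(), v[3:]*30]
print(f(np.zeros(6))[:-3].reshape(-1,2).T)
r=least_squares(f,np.zeros(6),loss='soft_l1'); print(r.x); print(r.fun[:-3].reshape(-1,2).T)
E
```

```text
[[ 2.4519  7.0504  2.3935  6.6365  0.7393  4.5951  2.5625  5.2484 -0.0785
   0.1941 -1.0214 -3.1289]
 [ 2.5308  2.7215  1.2244  0.8906 -0.091  -0.0564  2.0785  1.5675  0.6215
  -0.0223 -0.8372 -1.0448]]
[-0.0004  0.002  -0.0032  0.0009  0.0062 -0.0023]
[[-0.775   0.924  -0.8046  0.4599 -0.6305  0.6395 -1.3032  0.9175 -0.0115
   0.0202 -0.7181 -3.2723]
 [ 0.0128  0.3322 -1.011  -1.2477 -0.3259 -0.1067  1.3056  0.7992  1.5635
   1.2892  0.3698  0.2492]]
```

```bash
python3 - <<'E'
from fit import *
st=(.607,-.203,-.215)
def gp(dx,dz): return T(*st,np.array([.05-.055+dx,-.0023,0.060+.047+dz]))[0]
plan([(gp(-.06,.018),down(-.215)),(gp(-.02,.018),down(-.215))])
E
```

```text
xyz [0.083 3.369 0.119] w [ 0.01  0.05 -0.22] dist 0.084
xyz [-1.517  3.375  0.121] w [ 0.01  0.05 -0.22] dist 0.093
```

Call:
{"op": "move_arm", "data": {"motion": [{"x": 0.08, "y": 1, "z": 0.12, "wx": 0, "wy": 0, "wz": -0.2, "fingers": 1}, {"x": 0.08, "y": 2.2, "z": 0.12, "wx": 0, "wy": 0, "wz": -0.2, "fingers": 1}, {"x": 0.08, "y": 3.36, "z": 0.12, "wx": 0, "wy": 0, "wz": -0.2, "fingers": 1}, {"x": 0.08, "y": 3.36, "z": 0.12, "wx": 0, "wy": 0, "wz": -0.2, "fingers": 1}, {"x": -0.5, "y": 3.36, "z": 0.12, "wx": 0, "wy": 0, "wz": -0.2, "fingers": 1}, {"x": -1, "y": 3.36, "z": 0.12, "wx": 0, "wy": 0, "wz": -0.2, "fingers": 1}, {"x": -1.5, "y": 3.36, "z": 0.12, "wx": 0, "wy": 0, "wz": -0.2, "fingers": 1}, {"x": -1.5, "y": 3.36, "z": 0.12, "wx": 0, "wy": 0, "wz": -0.2, "fingers": 1}, {"x": -1.5, "y": 3.36, "z": 0.12, "wx": 0, "wy": 0, "wz": -0.2, "fingers": 1}]}}

```text
time_s: 9.5
tool_pos: [0.5818, -0.2002, 0.1261]
orientation: [[-0.977, 0.001, -0.213], [0.213, -0.0, -0.977], [-0.001, -1.0, -0.0]]
contact_force: [-0.1, 0.6, -2.0]
opening: 0.103
```

```bash
python3 - <<'E'
from fit import *
d=cap('wrist','w6');e=cap('side','s6');s=state(); print(s['time_s'],s['tool_pos'],s['opening'],s['contact_force']); print(s['orientation'])
pickle.dump({k:np.array(d[k]) for k in('mtx','view')},open('w6.pkl','wb'))
b=cv2.imread('pics/s6.png');a=cv2.imread('pics/w6.png')
cv2.imwrite('pics/c6.png',cv2.resize(b[190:310,300:420],(600,600),interpolation=cv2.INTER_CUBIC))
cv2.imwrite('pics/c6w.png',cv2.resize(a[50:200,245:395],(600,600),interpolation=cv2.INTER_CUBIC))
st=(.607,-.203,-.215)
P=np.array([[50,25,178],[50,-25,178]])/1e3
print((proj(d,T(*st,P),1)-[245,50])*4)
def gp(dx,dz): return T(*st,np.array([.05-.055+dx,-.0023,0.060+.047+dz]))[0]
plan([(gp(0,.018),down(-.215)),(gp(-.02,.018),down(-.215))])
E
```

```text
9.6 [ 0.581  -0.2001  0.1257] 0.10767659854243439 [-0.3189 -0.4261 -2.2489]
[[-0.977  -0.0002 -0.2132]
 [ 0.2132  0.0002 -0.977 ]
 [ 0.0003 -1.     -0.0002]]
[[  7.707  257.2638]
 [551.1458 255.3697]]
xyz [-0.839  0.027 -0.017] w [0.01 0.01 0.02] dist 0.021
xyz [-0.039  0.027 -0.017] w [0.01 0.01 0.02] dist 0.001
```

View pics/c6.png

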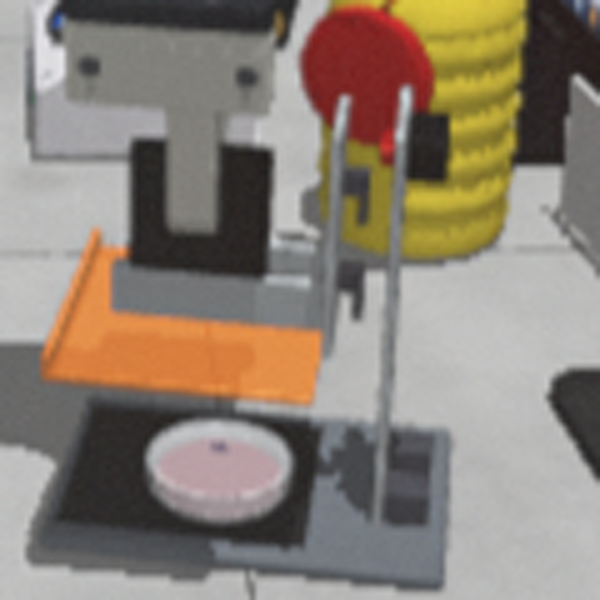

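View pics/c6w.png

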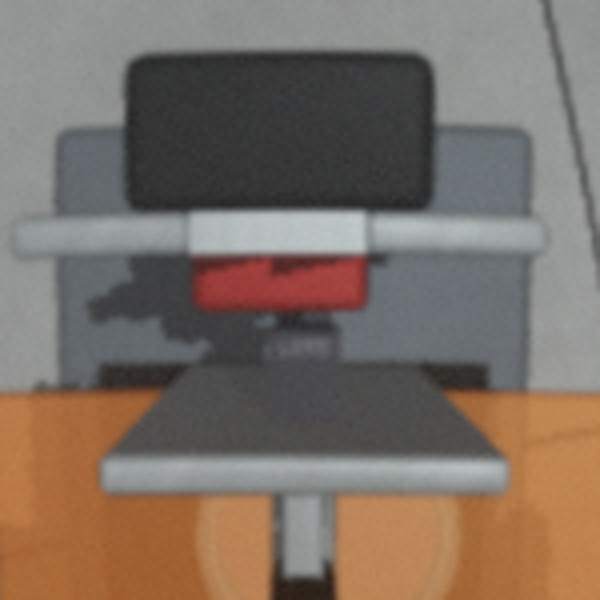

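```bash
python3 - <<'E'
from fit import *
w=pickle.load(open('w6.pkl','rb')); sd=pickle.load(open('cams.pkl','rb'))['side']
st=(.607,-.203,-.215)
s=state();R=np.array(s['orientation']); R=np.c_[-R[:,0],-R[:,2],-R[:,1]]; p0=np.array(s['tool_pos'])-R[:,2]*.047
A=lambda *p:np.array(p)/1e3
up=T(*st,np.array([A(50,25,178),A(50,-25,178)]))
q=proj(w,up,1); print('up',(q-[245,50])*4)
for dz in (-6,-3,0,3):
    Q=np.array([A(51,20,96+dz),A(51,-20,96+dz),A(55,20,96+dz),A(55,-20,96+dz)])@R.T+p0
    print(dz,((proj(w,Q,1)-[245,50])*4).ravel(), 'ratio',np.diff(proj(w,Q,1)[:2,0])/40/np.diff(q[:,0])*50)
    S=np.array([A(55,-20,96+dz),A(55,-20,dz),A(-51,-55,dz),A(51,-55,dz),A(-28,-5,80+dz),A(28,-5,80+dz),A(65.5,-4,74+dz),A(65.5,-4,32+dz)])@R.T+p0
    print(((proj(sd,S)-[300,190])*5).round(0).tolist())
U=T(*st,np.array([A(50,-25,178),A(54,-25,178),A(50,-25,8),A(80,-55,8),A(-80,-55,8)])); print('st',((proj(sd,U)-[300,190])*5).round(0).tolist())
E
```

```text
up [[  7.707  257.2638]
 [551.1458 255.3697]]
-6 [111.4087 499.8324 503.5177 499.6562 110.1071 461.1963 504.8633 461.0753] ratio [0.9019]
[[335.0, 148.0], [324.0, 371.0], [40.0, 392.0], [306.0, 417.0], [123.0, 153.0], [266.0, 164.0], [364.0, 185.0], [358.0, 282.0]]
-3 [106.9872 505.8663 508.2924 505.6799 105.606  466.3465 509.7219 466.2191] ratio [0.9231]
[[336.0, 140.0], [325.0, 365.0], [40.0, 385.0], [307.0, 410.0], [123.0, 146.0], [267.0, 157.0], [364.0, 178.0], [359.0, 275.0]]
0 [102.3581 512.1925 513.2904 511.9947 100.8902 471.7499 514.8113 471.6151] ratio [0.9452]
[[336.0, 133.0], [325.0, 358.0], [40.0, 378.0], [307.0, 404.0], [123.0, 139.0], [267.0, 150.0], [364.0, 171.0], [359.0, 268.0]]
3 [ 97.5069 518.8323 518.5271 518.6217  95.9445 477.4251 520.1478 477.2821] ratio [0.9684]
[[337.0, 126.0], [325.0, 351.0], [40.0, 372.0], [307.0, 397.0], [123.0, 132.0], [267.0, 143.0], [365.0, 164.0], [359.0, 261.0]]
st [[393.0, 132.0], [404.0, 132.0], [370.0, 520.0], [443.0, 572.0], [36.0, 529.0]]
```

Call:
{"op": "move_arm", "data": {"motion": [{"x": 0, "y": 0.08, "z": -0.1, "wx": 0, "wy": 0, "wz": 0, "fingers": 1}, {"x": -0.1, "y": 0.08, "z": -0.1, "wx": 0, "wy": 0, "wz": 0, "fingers": 1}, {"x": -0.25, "y": 0.08, "z": -0.1, "wx": 0, "wy": 0, "wz": 0, "fingers": 1}, {"x": -0.4, "y": 0.08, "z": -0.1, "wx": 0, "wy": 0, "wz": 0, "fingers": 1}, {"x": -0.5, "y": 0.08, "z": -0.1, "wx": 0, "wy": 0, "wz": 0, "fingers": 1}, {"x": -0.55, "y": 0.08, "z": -0.1, "wx": 0, "wy": 0, "wz": 0, "fingers": 1}, {"x": -0.55, "y": 0.08, "z": -0.1, "wx": 0, "wy": 0, "wz": 0, "fingers": 1}, {"x": -0.55, "y": 0.08, "z": -0.1, "wx": 0, "wy": 0, "wz": 0, "fingers": 1}]}}

```text
time_s: 10.4
tool_pos: [0.5951, -0.2005, 0.1228]
orientation: [[-0.977, -0.001, -0.213], [0.213, 0.001, -0.977], [0.001, -1.0, -0.0]]
contact_force: [-0.9, -0.3, -3.2]
opening: 0.106
```

```bash
cat > look.py <<'E'
import sys
from fit import *
n=sys.argv[1]
d=cap('wrist','w'+n);e=cap('side','s'+n);s=state(); print(s['time_s'],s['tool_pos'],s['opening'],s['contact_force'],s['moment']); print(s['orientation'])
b=cv2.imread(f'pics/s{n}.png');a=cv2.imread(f'pics/w{n}.png')
I=cv2.INTER_CUBIC
cv2.imwrite(f'pics/c{n}.png',np.hstack([cv2.resize(b[190:310,300:400],(400,480),interpolation=I),cv2.resize(a[50:170,270:370],(400,480),interpolation=I)]))
st=(.607,-.203,-.215)
for dx,dz in ((0,.016),(0,0)):
    plan([(T(*st,np.array([.05-.055+dx,0,0.060+.047+dz]))[0],down(-.215))])
E
python3 look.py 7
```

```text
10.5 [ 0.5951 -0.2006  0.1228] 0.10817995974442153 [-1.1969  0.1835 -2.1534] [ 0.089   0.307  -0.0745]
[[-0.977  -0.001  -0.2131]
 [ 0.2131  0.0005 -0.977 ]
 [ 0.0011 -1.     -0.0003]]
xyz [-0.286 -0.006 -0.006] w [0.02 0.02 0.06] dist 0.007
xyz [-0.286  0.634 -0.006] w [0.02 0.02 0.06] dist 0.017
```

View pics/c7.png

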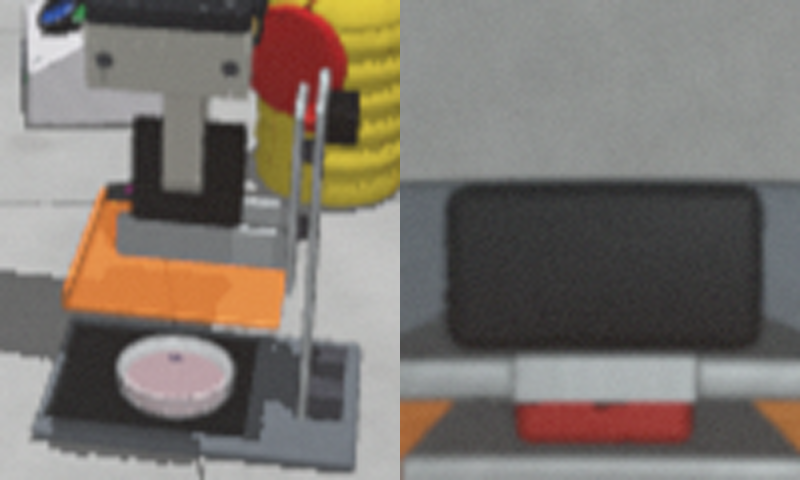

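Call:
{"op": "move_arm", "data": {"motion": [{"x": -0.1, "y": 0, "z": 0, "wx": 0, "wy": 0, "wz": 0, "fingers": 1}, {"x": -0.2, "y": 0, "z": 0, "wx": 0, "wy": 0, "wz": 0, "fingers": 1}, {"x": -0.28, "y": 0, "z": 0, "wx": 0, "wy": 0, "wz": 0, "fingers": 1}, {"x": -0.32, "y": 0, "z": 0, "wx": 0, "wy": 0, "wz": 0, "fingers": 1}, {"x": -0.32, "y": 0, "z": 0, "wx": 0, "wy": 0, "wz": 0, "fingers": 1}, {"x": -0.32, "y": 0, "z": 0, "wx": 0, "wy": 0, "wz": 0, "fingers": 1}]}}

```text
time_s: 11.1
tool_pos: [0.6009, -0.202, 0.1228]
orientation: [[-0.977, -0.006, -0.213], [0.213, 0.001, -0.977], [0.006, -1.0, -0.0]]
contact_force: [-7.4, 1.4, 0.9]
opening: 0.104
```

```bash
python3 look.py 8
```

```text
11.2 [ 0.601  -0.202   0.1228] 0.10605187552144238 [-8.0187  1.0902  0.2366] [0.3184 1.2575 0.0327]
[[-0.977  -0.0057 -0.2133]
 [ 0.2133  0.0014 -0.977 ]
 [ 0.0058 -1.     -0.0002]]
xyz [-0.045 -0.008 -0.013] w [0.01 0.   0.33] dist 0.001
xyz [-0.048  0.632 -0.013] w [0.01 0.   0.33] dist 0.016
```

View pics/c8.png

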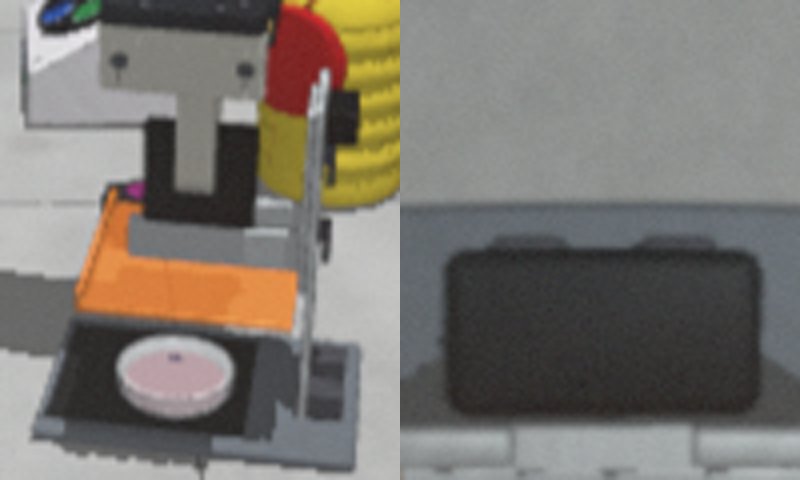

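Call:
{"op": "move_arm", "data": {"motion": [{"x": 0, "y": 0.12, "z": 0, "wx": 0, "wy": 0, "wz": 0, "fingers": 1}, {"x": 0, "y": 0.26, "z": 0, "wx": 0, "wy": 0, "wz": 0, "fingers": 1}, {"x": 0, "y": 0.4, "z": 0, "wx": 0, "wy": 0, "wz": 0, "fingers": 1}, {"x": 0, "y": 0.52, "z": 0, "wx": 0, "wy": 0, "wz": 0, "fingers": 1}, {"x": 0, "y": 0.6, "z": 0, "wx": 0, "wy": 0, "wz": 0, "fingers": 1}, {"x": 0, "y": 0.66, "z": 0, "wx": 0, "wy": 0, "wz": 0, "fingers": 1}, {"x": 0, "y": 0.66, "z": 0, "wx": 0, "wy": 0, "wz": 0, "fingers": 1}]}}

```text
time_s: 11.9
tool_pos: [0.601, -0.202, 0.1067]
orientation: [[-0.977, -0.005, -0.213], [0.213, 0.001, -0.977], [0.006, -1.0, -0.0]]
contact_force: [-7.2, 2.4, 3.0]
opening: 0.107
```

```bash
python3 look.py 9
```

```text
12.0 [ 0.601  -0.202   0.1067] 0.10722009510510806 [-6.7142  1.3513  2.5647] [0.3391 1.4018 0.0564]
[[-0.977  -0.0055 -0.2133]
 [ 0.2133  0.0014 -0.977 ]
 [ 0.0056 -1.     -0.0002]]
xyz [-0.04  -0.654 -0.012] w [0.01 0.   0.32] dist 0.016
xyz [-0.043 -0.014 -0.012] w [0.01 0.   0.32] dist 0.001
```

View pics/c9.png

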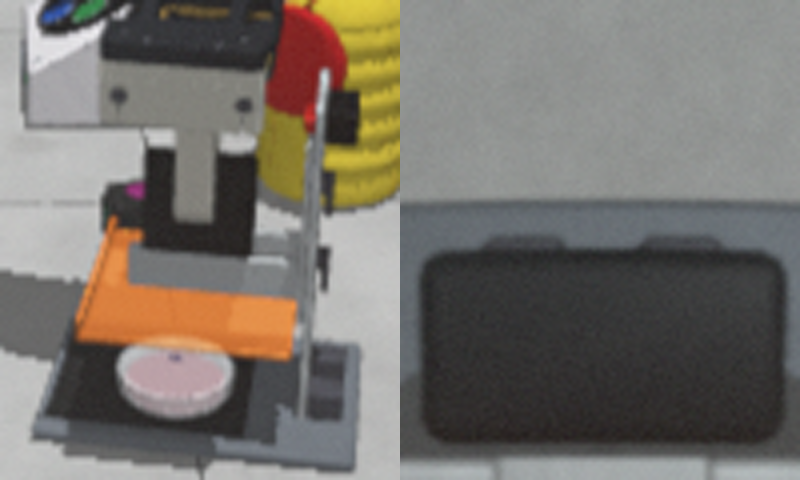

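Call:
{"op": "move_arm", "data": {"motion": [{"x": 0, "y": 0.05, "z": 0, "wx": 0, "wy": 0, "wz": 0, "fingers": 1}, {"x": 0, "y": 0.1, "z": 0, "wx": 0, "wy": 0, "wz": 0, "fingers": 1}, {"x": 0, "y": 0.1, "z": 0, "wx": 0, "wy": 0, "wz": 0, "fingers": 1}]}}

```text
time_s: 12.3
tool_pos: [0.601, -0.202, 0.1066]
orientation: [[-0.977, -0.005, -0.213], [0.213, 0.001, -0.977], [0.005, -1.0, -0.0]]
contact_force: [-11.6, 3.3, 12.7]
opening: 0.103
```

```bash
python3 look.py 10; python3 -c "
import cv2
a=cv2.imread('pics/w10.png');cv2.imwrite('pics/w10z.png',cv2.resize(a[130:230,240:400],(800,500),interpolation=2))"
```

```text
12.4 [ 0.601  -0.202   0.1066] 0.10429345923136317 [-11.4301   2.6644  13.0129] [0.5751 2.1596 0.005 ]
[[-0.977  -0.0048 -0.2134]
 [ 0.2134  0.0011 -0.977 ]
 [ 0.0049 -1.     -0.0001]]
xyz [-0.038 -0.657 -0.012] w [ 0.   -0.    0.28] dist 0.016
xyz [-0.041 -0.017 -0.012] w [ 0.   -0.    0.28] dist 0.001
```

View pics/w10z.png

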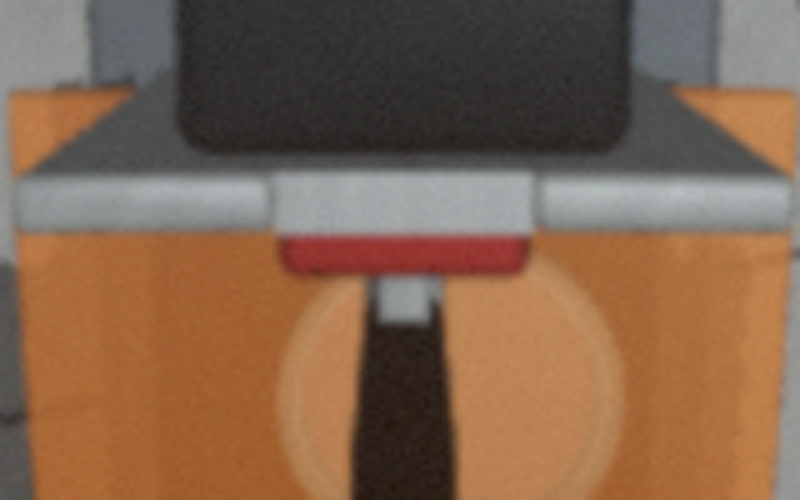

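Call:
{"op": "move_arm", "data": {"motion": [{"x": 0.03, "y": -0.07, "z": 0, "wx": 0, "wy": 0, "wz": 0, "fingers": 1}, {"x": 0.04, "y": -0.07, "z": 0, "wx": 0, "wy": 0, "wz": 0, "fingers": 0.4}, {"x": 0.04, "y": -0.07, "z": 0, "wx": 0, "wy": 0, "wz": 0, "fingers": 0.4}, {"x": 0.04, "y": -0.07, "z": 0, "wx": 0, "wy": 0, "wz": 0, "fingers": 0.4}, {"x": 0.04, "y": -0.07, "z": 0, "wx": 0, "wy": 0, "wz": 0, "fingers": 0.4}, {"x": 0.04, "y": -0.07, "z": 0, "wx": 0, "wy": 0, "wz": 0, "fingers": 0.4}]}}

```text
time_s: 13.0
tool_pos: [0.6029, -0.2022, 0.1059]
orientation: [[-0.977, 0.001, -0.213], [0.213, 0.0, -0.977], [-0.001, -1.0, -0.0]]
contact_force: [-0.2, -0.0, -0.1]
opening: 0.49
```

Call:
{"op": "move_arm", "data": {"motion": [{"x": 0, "y": -0.5, "z": 0, "wx": 0, "wy": 0, "wz": 0, "fingers": 0.4}, {"x": 0, "y": -1.5, "z": 0, "wx": 0, "wy": 0, "wz": 0, "fingers": 0.4}, {"x": 0, "y": -3, "z": 0, "wx": 0, "wy": 0, "wz": 0, "fingers": 0.4}, {"x": 0, "y": -5, "z": 0, "wx": 0, "wy": 0, "wz": 0, "fingers": 0.4}, {"x": 0, "y": -6, "z": 0, "wx": 0, "wy": 0, "wz": 0, "fingers": 0.4}, {"x": 0, "y": -6, "z": 0, "wx": 0, "wy": 0, "wz": 0, "fingers": 0.4}]}}

```text
time_s: 13.6
tool_pos: [0.6053, -0.203, 0.2623]
orientation: [[-0.977, 0.012, -0.213], [0.213, -0.003, -0.977], [-0.012, -1.0, 0.001]]
contact_force: [-0.2, 0.5, 0.4]
opening: 0.601
```

```bash
python3 look.py 11
```

```text
13.7 [ 0.6025 -0.2022  0.2568] 0.5995601917445089 [ 1.013   0.3798 -0.2766] [ 0.0079  0.0578 -0.0254]
[[-0.977   0.0015 -0.213 ]
 [ 0.213  -0.0002 -0.977 ]
 [-0.0015 -1.     -0.0002]]
xyz [ 0.024  5.353 -0.005] w [ 0.01  0.02 -0.08] dist 0.134
xyz [ 0.025  5.993 -0.005] w [ 0.01  0.02 -0.08] dist 0.15
```

View pics/w11.png

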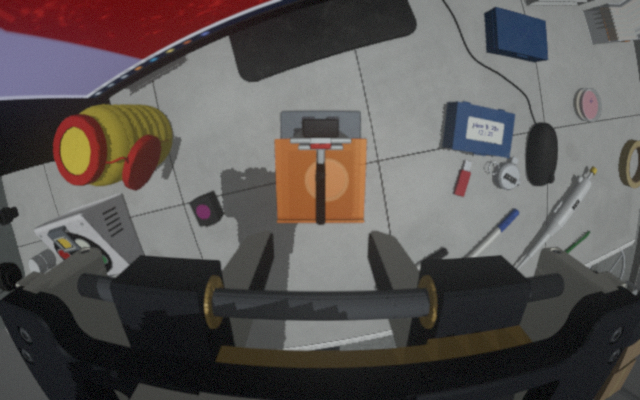

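View pics/c11.png

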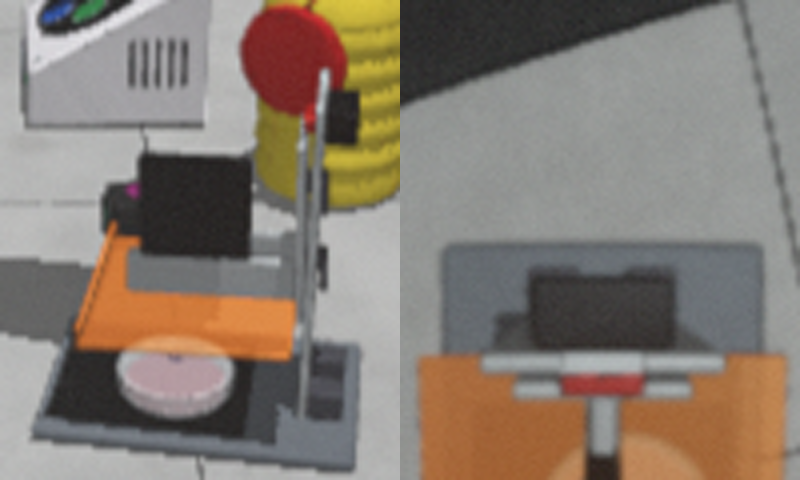

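```bash
python3 - <<'E'
from fit import *
c=pickle.load(open('cams.pkl','rb'))
def tri(rs):
    A=np.zeros((3,3));b=np.zeros(3)
    for o,w in rs: M=np.eye(3)-np.outer(w,w);A+=M;b+=M@o
    p=np.linalg.solve(A,b); return p,[np.linalg.norm((np.eye(3)-np.outer(w,w))@(p-o)) for o,w in rs]
d=vision.capture('wrist')
rs=[ray(c['top'],(236.2,193.1)),ray(c['side'],(317.5,174.6))]
p,e=tri(rs); print(p,e)
print('lamp',[ (m['centre'],m['score']) for m in vision.mark_of('wrist','wheel_knob')],[ (m['centre'],m['score']) for m in vision.mark_of('wrist','filter_lamp')],proj(d,p,1))
yaw=.0176; n=np.array([-.5*np.cos(yaw),-.5*np.sin(yaw),.866])
zt=np.array([np.sin(yaw),-np.cos(yaw),0]); yt=-n; xt=np.cross(yt,zt); R=np.c_[xt,yt,zt]; print(R)
plan([(p+n*.15,R)]); print(p+n*.15)
E
```

```text
[0.553  0.1941 0.1145] [np.float64(0.0012109058892084696), np.float64(0.0012109058892083562)]
lamp [] [([107.8, 232.4], 0.72)] [[ 71.609  275.2478]]
[[-0.8659  0.4999  0.0176]
 [-0.0152  0.0088 -0.9998]
 [-0.5    -0.866   0.    ]]
xyz [  8.185   0.429 -14.372] w [ -3.43 -13.02  30.06] dist 0.414
[0.478  0.1928 0.2444]
```

Call:
{"op": "move_arm", "data": {"motion": [{"x": 2, "y": 0, "z": -2, "wx": 0, "wy": 0, "wz": 0, "fingers": 0.3}, {"x": 4, "y": 0, "z": -4, "wx": -1, "wy": -3, "wz": 6, "fingers": 0.3}, {"x": 6, "y": 0.2, "z": -6, "wx": -1.5, "wy": -6, "wz": 13, "fingers": 0.3}, {"x": 8.2, "y": 0.4, "z": -8, "wx": -2.5, "wy": -9, "wz": 20, "fingers": 0.3}, {"x": 8.2, "y": 0.4, "z": -10, "wx": -3, "wy": -11, "wz": 26, "fingers": 0.3}, {"x": 8.2, "y": 0.4, "z": -12, "wx": -3.4, "wy": -13, "wz": 30, "fingers": 0.3}, {"x": 8.2, "y": 0.4, "z": -14.4, "wx": -3.4, "wy": -13, "wz": 30, "fingers": 0.3}, {"x": 8.2, "y": 0.4, "z": -14.4, "wx": -3.4, "wy": -13, "wz": 30, "fingers": 0.3}, {"x": 8.2, "y": 0.4, "z": -14.4, "wx": -3.4, "wy": -13, "wz": 30, "fingers": 0.3}, {"x": 8.2, "y": 0.4, "z": -14.4, "wx": -3.4, "wy": -13, "wz": 30, "fingers": 0.3}, {"x": 8.2, "y": 0.4, "z": -14.4, "wx": -3.4, "wy": -13, "wz": 30, "fingers": 0.3}, {"x": 8.2, "y": 0.4, "z": -14.4, "wx": -3.4, "wy": -13, "wz": 30, "fingers": 0.3}]}}

```text
time_s: 15.05
tool_pos: [0.4781, 0.1927, 0.2448]
orientation: [[-0.866, 0.5, 0.017], [-0.017, 0.006, -1.0], [-0.5, -0.866, 0.004]]
contact_force: [0.6, -1.4, -0.5]
opening: 0.702
```

```bash
python3 - <<'E'
from fit import *
d=cap('wrist','w12');s=state(); print(s['time_s'],s['tool_pos'],s['q'],s['opening'],s['contact_force']); print(s['orientation'])
pickle.dump({k:np.array(d[k]) for k in('mtx','view')},open('w12.pkl','wb'))
p=np.array([0.553,0.1941,0.1145])
for n in ['wheel_knob','filter_lamp']: print(n,vision.mark_of('wrist',n))
yaw=.0176; n=np.array([-.5*np.cos(yaw),-.5*np.sin(yaw),.866])
print(proj(d,[p,p+n*.014,p-n*.024],1))
a=cv2.imread('pics/w12.png');cv2.imwrite('pics/w12z.png',cv2.resize(a[90:290,190:450],(780,600),interpolation=2))
E
```

```text
15.1 [0.4783 0.1915 0.2449] [-0.6915  0.2143  0.1161  2.1806  0.7169  0.3871 -2.7597] 0.7002840955508479 [ 0.8257 -0.7916 -0.3473]
[[-0.8659  0.5001  0.0152]
 [-0.0149  0.0045 -0.9999]
 [-0.5001 -0.866   0.0035]]
wheel_knob [{'centre': [323.7, 181.6], 'score': 0.8}]
filter_lamp [{'centre': [321.7, 188.8], 'score': 0.8}, {'centre': [565.6, 139.5], 'score': 0.54}]
[[320.0996 184.9136]
 [320.1547 188.1568]
 [320.0151 179.9441]]
```

View pics/w12z.png

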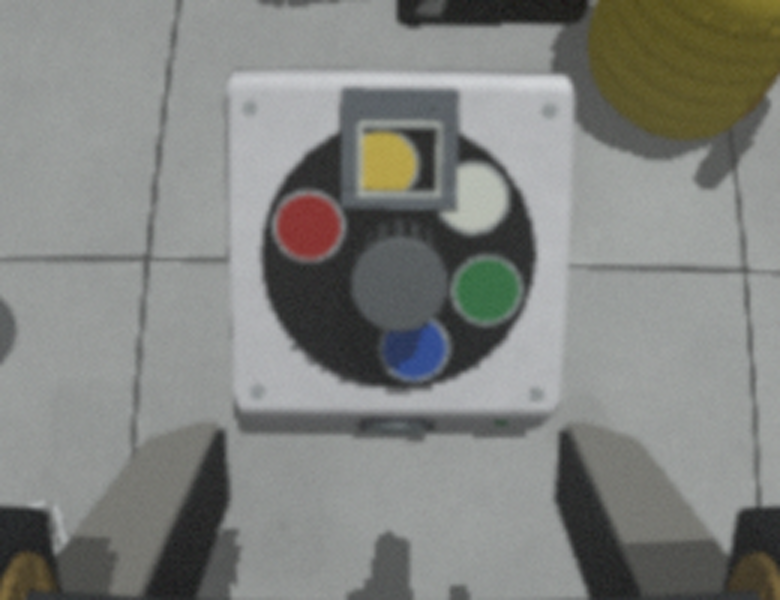

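```bash
python3 - <<'E'
from fit import *
from scipy.optimize import least_squares
c=pickle.load(open('cams.pkl','rb')); w=pickle.load(open('w12.pkl','rb'))
z=lambda u,v:np.array([190+u/3-.33,90+v/3-.33])
yaw=.0176
def fr(yaw):
    n=np.array([-.5*np.cos(yaw),-.5*np.sin(yaw),.866]); zt=np.array([np.sin(yaw),-np.cos(yaw),0]); return n,np.cross(-n,zt),zt
def pred(v):
    p=v[:3]; n,xd,zt=fr(yaw); up=-xd; r=zt  # up: upslope, r: right
    K=p+n*.014; W=p-n*(.038-v[3])
    pts=[K+r*.017,K-r*.017,K-up*.017,W+r*.054,W-r*.054,W-up*.054]
    return np.r_[proj(w,np.array(pts),1).ravel(), proj(c['top'],p).ravel(),proj(c['side'],p).ravel(), v[3]*1e3/3]
obs=np.r_[z(448,285),z(352,285),z(400,332),z(535,255),z(263,255),z(399,388),236.2,193.1,317.5,174.6,6/3.]
n0=np.array([.553,.1941,.1145,.006])
for wt in (1,0):
    f=lambda v:(pred(v)-obs)*np.r_[np.ones(12),np.ones(4)*wt*.7,1]
    r=least_squares(f,n0); print(r.x,r.x[:3]-n0[:3]); print(r.fun[:-1].reshape(-1,2).T)
E
```

```text
[0.5571 0.1912 0.1138 0.0037] [ 0.0041 -0.0029 -0.0007]
[[ 0.8984 -0.7096  0.0386  0.589  -0.9873 -0.2829  1.0008  1.3243]
 [-0.1203 -0.1508  0.3261  0.456   0.3506 -0.2538 -0.7972  0.3362]]
[0.559  0.1911 0.1078 0.005 ] [ 0.006  -0.003  -0.0067]
[[ 0.6231 -0.3212  0.0954  0.0374 -0.2902 -0.2114  0.      0.    ]
 [-0.2627 -0.2929 -0.1286  0.7205  0.6162 -0.5713 -0.      0.    ]]
```

```bash
python3 - <<'E'
from fit import *
p=np.array([.5571,.1911,.113]); yaw=.0
n=np.array([-.5*np.cos(yaw),-.5*np.sin(yaw),.866]); zt=np.array([np.sin(yaw),-np.cos(yaw),0]); R=np.c_[np.cross(-n,zt),-n,zt]@Ro.from_rotvec([0,-15,0],degrees=True).as_matrix()
plan([(p+n*.06,R),(p-n*.016,R)])
print(state()['tool_pos'])
E
```

```text
xyz [-0.061  3.756  0.008] w [  0.25 -14.26  -0.09] dist 0.094
xyz [-0.058  6.796  0.021] w [  0.25 -14.26  -0.09] dist 0.17
[0.4787 0.1908 0.2455]
```

Call:
{"op": "move_arm", "data": {"motion": [{"x": -0.06, "y": 0.5, "z": 0, "wx": 0, "wy": -5, "wz": 0, "fingers": 0.35}, {"x": -0.06, "y": 1.5, "z": 0, "wx": 0.2, "wy": -11, "wz": 0, "fingers": 0.35}, {"x": -0.06, "y": 3, "z": 0, "wx": 0.2, "wy": -14.3, "wz": 0, "fingers": 0.35}, {"x": -0.06, "y": 3.76, "z": 0, "wx": 0.2, "wy": -14.3, "wz": 0, "fingers": 0.35}, {"x": -0.06, "y": 3.76, "z": 0, "wx": 0.2, "wy": -14.3, "wz": 0, "fingers": 0.35}, {"x": -0.06, "y": 3.76, "z": 0, "wx": 0.2, "wy": -14.3, "wz": 0, "fingers": 0.35}]}}

```text
time_s: 15.8
tool_pos: [0.5273, 0.1927, 0.1655]
orientation: [[-0.835, 0.502, 0.226], [-0.261, 0.002, -0.965], [-0.485, -0.865, 0.129]]
contact_force: [0.2, 0.6, 0.5]
opening: 0.649
```

```bash
python3 - <<'E'
from fit import *
d=cap('wrist','w13');cap('side','s13');s=state(); print(s['time_s'],s['tool_pos'],s['q'],s['opening'],s['contact_force']); print(s['orientation'])
p=np.array([.5571,.1911,.113]); yaw=.0
n=np.array([-.5*np.cos(yaw),-.5*np.sin(yaw),.866]); zt=np.array([np.sin(yaw),-np.cos(yaw),0]); R=np.c_[np.cross(-n,zt),-n,zt]@Ro.from_rotvec([0,-15,0],degrees=True).as_matrix()
plan([(p-n*.016,R)])
print(proj(d,[p+n*.014],1))
a=cv2.imread('pics/w13.png');b=cv2.imread('pics/s13.png')
cv2.imwrite('pics/w13z.png',np.hstack([cv2.resize(a[90:290,220:420],(500,500)),cv2.resize(b[110:230,270:370],(300,360))[:500]]) if 0 else cv2.resize(a[90:290,190:450],(780,600)))
cv2.imwrite('pics/s13z.png',cv2.resize(b[100:240,260:400],(560,560)))
E
```

```text
15.9 [0.5274 0.1935 0.1665] [-0.7632  0.4264  0.3142  2.1907  1.0013  0.1357 -2.7819] 0.6507924780644766 [ 0.5636 -0.983  -0.0464]
[[-0.8337  0.5033  0.2273]
 [-0.2605  0.0046 -0.9655]
 [-0.4869 -0.8641  0.1273]]
xyz [0.08  3.088 0.094] w [ 0.2   0.1  -0.28] dist 0.077
[[323.2533 219.3583]]
```

View pics/w13z.png

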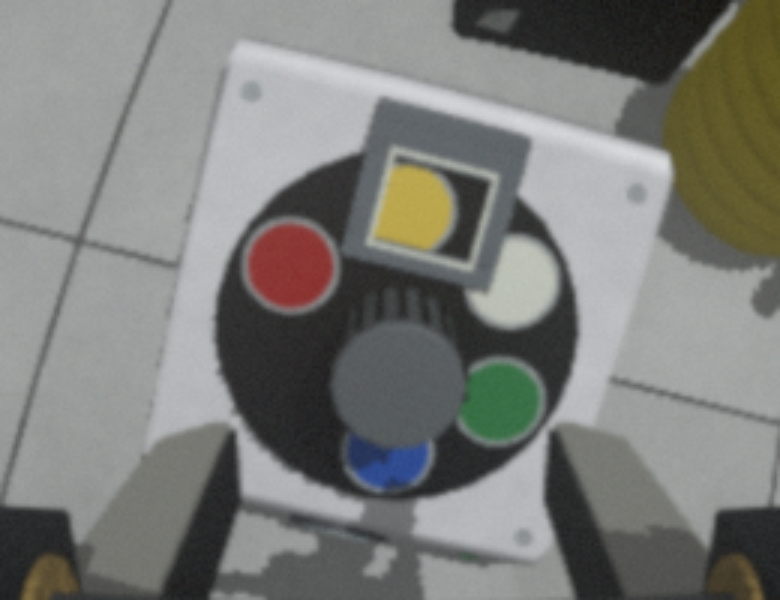

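View pics/s13z.png

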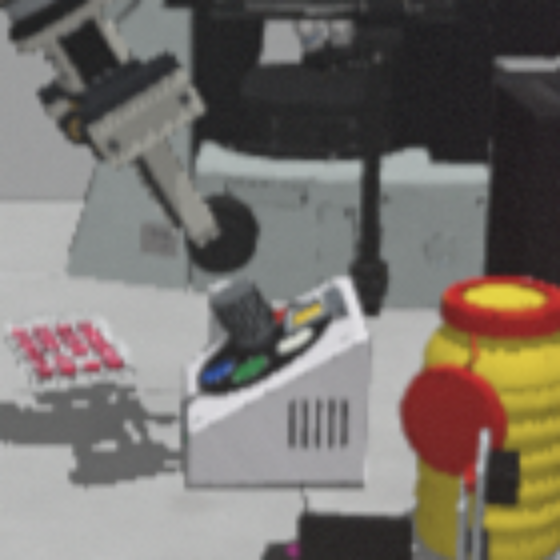

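Call:
{"op": "move_arm", "data": {"motion": [{"x": 0.08, "y": 0, "z": 0.09, "wx": 0.2, "wy": -8, "wz": -0.3, "fingers": 0.35}, {"x": 0.08, "y": 0, "z": 0.09, "wx": 0.2, "wy": -16, "wz": -0.3, "fingers": 0.35}, {"x": 0.08, "y": 0, "z": 0.09, "wx": 0.2, "wy": -24, "wz": -0.3, "fingers": 0.35}, {"x": 0.08, "y": 0, "z": 0.09, "wx": 0.2, "wy": -30, "wz": -0.3, "fingers": 0.35}, {"x": 0.08, "y": 0, "z": 0.09, "wx": 0.2, "wy": -30, "wz": -0.3, "fingers": 0.35}, {"x": 0.08, "y": 0, "z": 0.09, "wx": 0.2, "wy": -30, "wz": -0.3, "fingers": 0.35}]}}

```text
time_s: 16.5
tool_pos: [0.5263, 0.1911, 0.1658]
orientation: [[-0.612, 0.501, 0.612], [-0.707, -0.001, -0.707], [-0.354, -0.865, 0.355]]
contact_force: [-0.6, -0.3, 0.8]
opening: 0.648
```

```bash
cat > lamp.py <<'E'
import sys
from fit import *
n_=sys.argv[1]; ang=float(sys.argv[2])
d=cap('wrist','w'+n_);s=state(); print(s['time_s'],s['tool_pos'],s['q'],s['opening'],s['contact_force'],s['moment'])
p=np.array([.5571,.1911,.113]); yaw=.0
n=np.array([-.5*np.cos(yaw),-.5*np.sin(yaw),.866]); zt=np.array([np.sin(yaw),-np.cos(yaw),0]); R0=np.c_[np.cross(-n,zt),-n,zt]
Rc=R0.T@np.array(s['orientation']); print('roll(ccw deg)',-np.degrees(np.arctan2(Rc[0,2],Rc[2,2])),'off-axis local mm',R0.T@(np.array(s['tool_pos'])-p)*1e3)
R=R0@Ro.from_rotvec([0,-ang,0],degrees=True).as_matrix()
plan([(p+n*.06,R),(p-n*.016,R)])
a=cv2.imread(f'pics/w{n_}.png');cv2.imwrite(f'pics/w{n_}z.png',cv2.resize(a[90:290,190:450],(780,600)))
E
python3 lamp.py 14 45
```

```text
16.55 [0.5263 0.1912 0.1656] [-0.6615  0.4164  0.1747  2.1898  1.1658  0.1974 -2.4191] 0.652486170406096 [-0.0126 -0.6026 -0.5738] [-0.0167  0.4644  0.0206]
roll(ccw deg) 45.027717789494616 off-axis local mm [  0.3605 -60.9499  -0.085 ]
xyz [-0.008  0.038  0.013] w [-0.08  0.03 -0.01] dist 0.001
xyz [-0.007  3.078  0.008] w [-0.08  0.03 -0.01] dist 0.077
```

View pics/w14z.png

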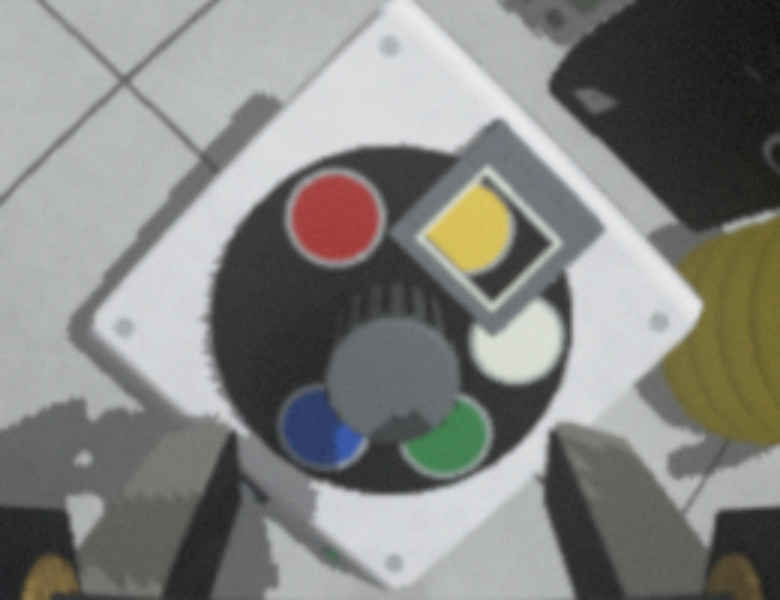

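Call:
{"op": "move_arm", "data": {"motion": [{"x": 0, "y": 0.8, "z": 0, "wx": 0, "wy": 0, "wz": 0, "fingers": 0.35}, {"x": 0, "y": 1.6, "z": 0, "wx": 0, "wy": 0, "wz": 0, "fingers": 0.35}, {"x": 0, "y": 2.2, "z": 0, "wx": 0, "wy": 0, "wz": 0, "fingers": 0.35}, {"x": 0, "y": 2.7, "z": 0, "wx": 0, "wy": 0, "wz": 0, "fingers": 0.35}, {"x": 0, "y": 3.05, "z": 0, "wx": 0, "wy": 0, "wz": 0, "fingers": 0.35}, {"x": 0, "y": 3.05, "z": 0, "wx": 0, "wy": 0, "wz": 0, "fingers": 0.35}, {"x": 0, "y": 3.05, "z": 0, "wx": 0, "wy": 0, "wz": 0, "fingers": 0.35}]}}

```text
time_s: 17.25
tool_pos: [0.564, 0.1914, 0.0984]
orientation: [[-0.612, 0.499, 0.614], [-0.709, -0.001, -0.706], [-0.352, -0.866, 0.354]]
contact_force: [-1.1, -0.3, -1.9]
opening: 0.65
```

```bash
python3 lamp.py 15 45; python3 - <<'E'
from fit import *
cap('side','s15'); b=cv2.imread('pics/s15.png'); cv2.imwrite('pics/s15z.png',cv2.resize(b[100:240,260:400],(560,560)))
E
```

```text
17.3 [0.5663 0.19   0.1002] [-0.0422  0.6608 -0.6593  2.1432  1.6989  0.6289 -2.8414] 0.6452924137707423 [ 1.1228 -0.3298 -0.0705] [-0.0313  0.4031 -0.057 ]
roll(ccw deg) 44.767987542315005 off-axis local mm [-1.5239 15.6999  1.1096]
xyz [ 0.004 -3.028 -0.072] w [-0.05 -0.23 -0.15] dist 0.076
xyz [ 0.012  0.012 -0.074] w [-0.05 -0.23 -0.15] dist 0.002
```

View pics/w15z.png

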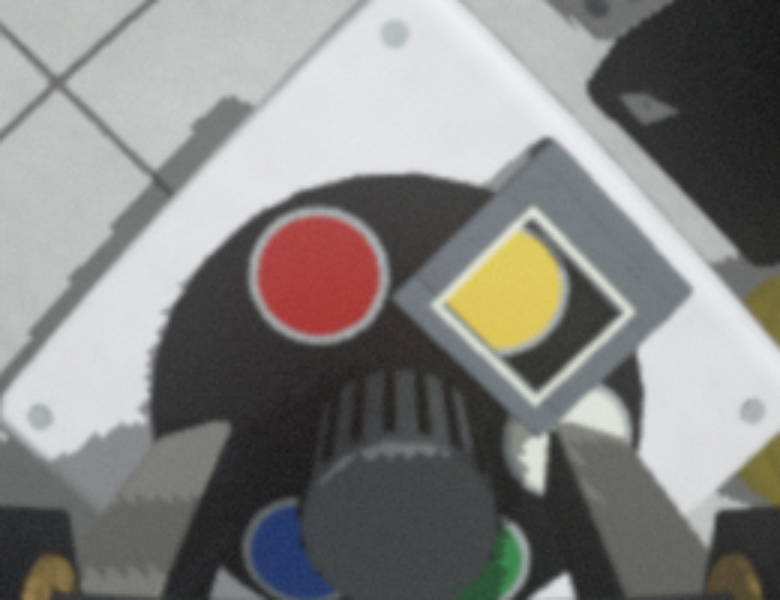

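View pics/s15z.png

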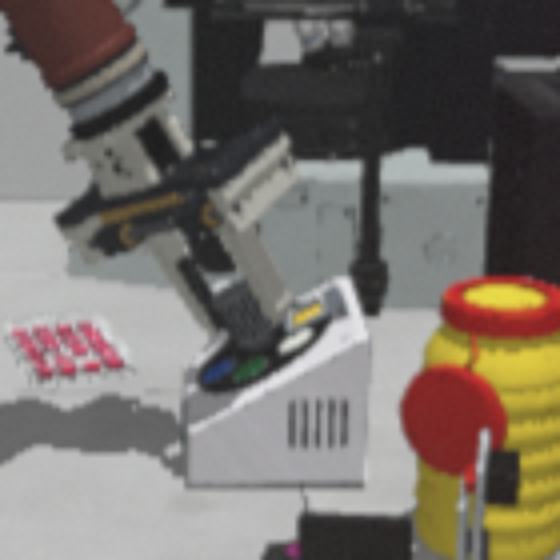

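Call:
{"op": "move_arm", "data": {"motion": [{"x": 0, "y": 0, "z": 0, "wx": 0, "wy": -6, "wz": 0, "fingers": 0.35}, {"x": 0, "y": 0, "z": 0, "wx": 0, "wy": -12, "wz": 0, "fingers": 0.35}, {"x": 0, "y": 0, "z": 0, "wx": 0, "wy": -18, "wz": 0, "fingers": 0.35}, {"x": 0, "y": 0, "z": 0, "wx": 0, "wy": -20, "wz": 0, "fingers": 0.35}, {"x": 0, "y": 0, "z": 0, "wx": 0, "wy": -20, "wz": 0, "fingers": 0.35}, {"x": 0, "y": 0, "z": 0, "wx": 0, "wy": -20, "wz": 0, "fingers": 0.35}]}}

```text
time_s: 17.95
tool_pos: [0.5641, 0.1914, 0.0987]
orientation: [[-0.364, 0.5, 0.786], [-0.908, -0.003, -0.419], [-0.208, -0.866, 0.455]]
contact_force: [-0.0, -0.9, -0.9]
opening: 0.649
```

```bash
python3 lamp.py 16 65
```

```text
18.0 [0.5641 0.1913 0.0987] [-0.0855  0.6473 -0.6006  2.1458  1.6975  0.596  -2.4998] 0.6512333449217842 [-0.1654  0.7163 -1.0206] [-0.0358  0.4279  0.0672]
roll(ccw deg) 65.19201123939388 off-axis local mm [ 1.0624 15.8885 -0.2456]
xyz [-0.002 -3.035  0.046] w [-0.06  0.19  0.12] dist 0.076
xyz [-0.009  0.004  0.043] w [-0.06  0.19  0.12] dist 0.001
```

Call:
{"op": "move_arm", "data": {"motion": [{"x": 0, "y": 0, "z": 0, "wx": 0, "wy": 0, "wz": 0, "fingers": 0.6}, {"x": 0, "y": 0, "z": 0, "wx": 0, "wy": 0, "wz": 0, "fingers": 0.8}, {"x": 0, "y": 0, "z": 0, "wx": 0, "wy": 0, "wz": 0, "fingers": 1}, {"x": 0, "y": 0, "z": 0, "wx": 0, "wy": 0, "wz": 0, "fingers": 1}, {"x": 0, "y": 0, "z": 0, "wx": 0, "wy": 0, "wz": 0, "fingers": 1}, {"x": 0, "y": 0, "z": 0, "wx": 0, "wy": 0, "wz": 0, "fingers": 1}]}}

```text
time_s: 18.6
tool_pos: [0.5651, 0.1906, 0.0991]
orientation: [[-0.365, 0.501, 0.785], [-0.907, -0.003, -0.42], [-0.209, -0.865, 0.456]]
contact_force: [2.4, -0.5, 1.5]
opening: 0.363
```

```bash
python3 lamp.py 17 65
```

```text
18.65 [0.5651 0.1906 0.0991] [-0.0816  0.6479 -0.6038  2.1448  1.6985  0.5978 -2.4988] 0.3564943143396719 [ 2.0682 -1.6497  1.9654] [-0.1424  0.0215 -0.0375]
roll(ccw deg) 65.14600952104188 off-axis local mm [ 0.053  16.0356  0.4688]
xyz [-0.012 -3.041  0.001] w [-0.13  0.15  0.1 ] dist 0.076
xyz [-0.018 -0.001 -0.006] w [-0.13  0.15  0.1 ] dist 0.0
```

View pics/w17z.png

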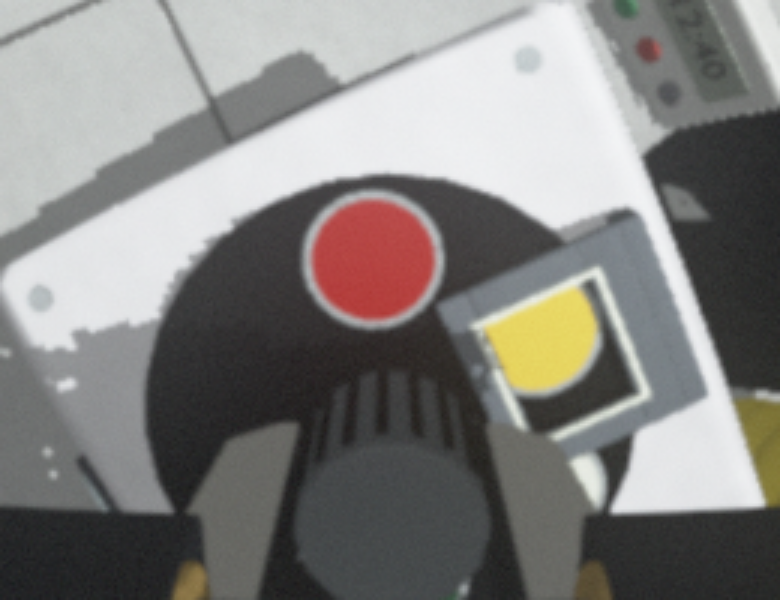

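Call:
{"op": "move_arm", "data": {"motion": [{"x": 0, "y": 0, "z": 0, "wx": 0, "wy": -5, "wz": 0, "fingers": 1}, {"x": 0, "y": 0, "z": 0, "wx": 0, "wy": -12, "wz": 0, "fingers": 1}, {"x": 0, "y": 0, "z": 0, "wx": 0, "wy": -19, "wz": 0, "fingers": 1}, {"x": 0, "y": 0, "z": 0, "wx": 0, "wy": -26, "wz": 0, "fingers": 1}, {"x": 0, "y": 0, "z": 0, "wx": 0, "wy": -33, "wz": 0, "fingers": 1}, {"x": 0, "y": 0, "z": 0, "wx": 0, "wy": -40, "wz": 0, "fingers": 1}, {"x": 0, "y": 0, "z": 0, "wx": 0, "wy": -47, "wz": 0, "fingers": 1}, {"x": 0, "y": 0, "z": 0, "wx": 0, "wy": -54, "wz": 0, "fingers": 1}, {"x": 0, "y": 0, "z": 0, "wx": 0, "wy": -60, "wz": 0, "fingers": 1}, {"x": 0, "y": 0, "z": 0, "wx": 0, "wy": -60, "wz": 0, "fingers": 1}]}}

```text
time_s: 19.65
tool_pos: [0.5657, 0.1908, 0.0994]
orientation: [[0.497, 0.502, 0.708], [-0.818, -0.003, 0.576], [0.291, -0.865, 0.409]]
contact_force: [3.1, -1.1, -0.2]
opening: 0.358
```

```bash
python3 lamp.py 18 125
```

```text
19.7 [0.5657 0.1907 0.0994] [-0.1554  0.6225 -0.4892  2.1462  1.7071  0.5257 -1.4777] 0.3605501906595977 [ 3.6046 -1.5755  1.2395] [-0.0655 -0.7768  0.0589]
roll(ccw deg) 125.04672185503841 off-axis local mm [-0.6387 16.0486  0.3561]
xyz [-0.015 -3.042 -0.011] w [-0.03  0.05  0.21] dist 0.076
xyz [-0.026 -0.002 -0.013] w [-0.03  0.05  0.21] dist 0.001
```

View pics/w18z.png

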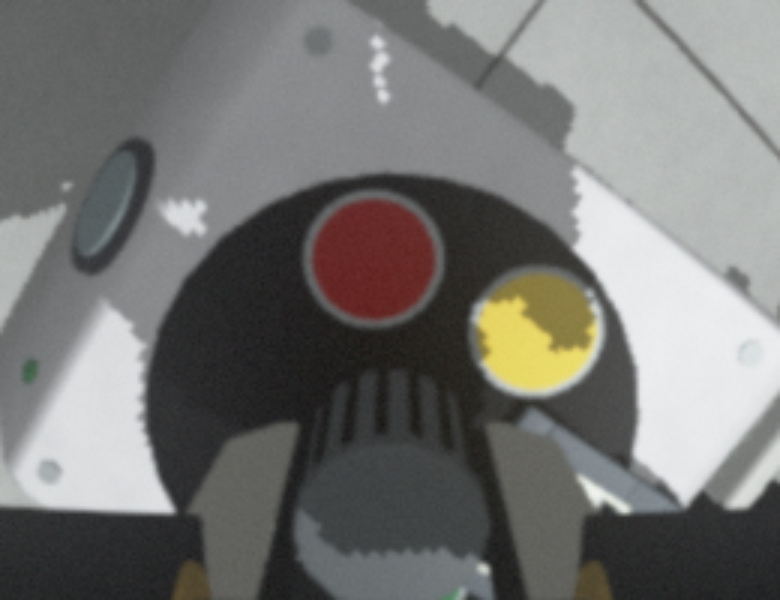

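Call:
{"op": "move_arm", "data": {"motion": [{"x": 0, "y": 0, "z": 0, "wx": 0, "wy": -5, "wz": 0, "fingers": 1}, {"x": 0, "y": 0, "z": 0, "wx": 0, "wy": -12, "wz": 0, "fingers": 1}, {"x": 0, "y": 0, "z": 0, "wx": 0, "wy": -19, "wz": 0, "fingers": 1}, {"x": 0, "y": 0, "z": 0, "wx": 0, "wy": -26, "wz": 0, "fingers": 1}, {"x": 0, "y": 0, "z": 0, "wx": 0, "wy": -33, "wz": 0, "fingers": 1}, {"x": 0, "y": 0, "z": 0, "wx": 0, "wy": -40, "wz": 0, "fingers": 1}, {"x": 0, "y": 0, "z": 0, "wx": 0, "wy": -46, "wz": 0, "fingers": 1}, {"x": 0, "y": 0, "z": 0, "wx": 0, "wy": -51, "wz": 0, "fingers": 1}, {"x": 0, "y": 0, "z": 0, "wx": 0, "wy": -51, "wz": 0, "fingers": 1}, {"x": 0, "y": 0, "z": 0, "wx": 0, "wy": -51, "wz": 0, "fingers": 1}]}}

```text
time_s: 20.7
tool_pos: [0.5658, 0.1913, 0.0995]
orientation: [[0.863, 0.502, 0.061], [-0.069, -0.001, 0.998], [0.501, -0.865, 0.034]]
contact_force: [5.5, -2.0, -0.5]
opening: 0.355
```

```bash
python3 lamp.py 19 176;  python3 - <<'E'
from fit import *
cap('side','s19');cap('top','t19'); b=cv2.imread('pics/s19.png');a=cv2.imread('pics/t19.png'); cv2.imwrite('pics/s19z.png',np.hstack([cv2.resize(b[130:230,290:370],(400,500),interpolation=2),cv2.resize(a[145:225,205:285],(400,500),interpolation=2)]))
E
```

```text
20.75 [0.5659 0.1913 0.0995] [-0.2289  0.6037 -0.3788  2.1478  1.7195  0.4582 -0.6146] 0.35925819738085496 [ 4.9136 -1.8527  0.6005] [ 0.3805 -0.82    0.3015]
roll(ccw deg) 176.0225985661299 off-axis local mm [-0.8499 16.0341 -0.2399]
xyz [-0.025 -3.041 -0.015] w [0.06 0.02 0.15] dist 0.076
xyz [-0.033 -0.001 -0.012] w [0.06 0.02 0.15] dist 0.001
```

View pics/s19z.png

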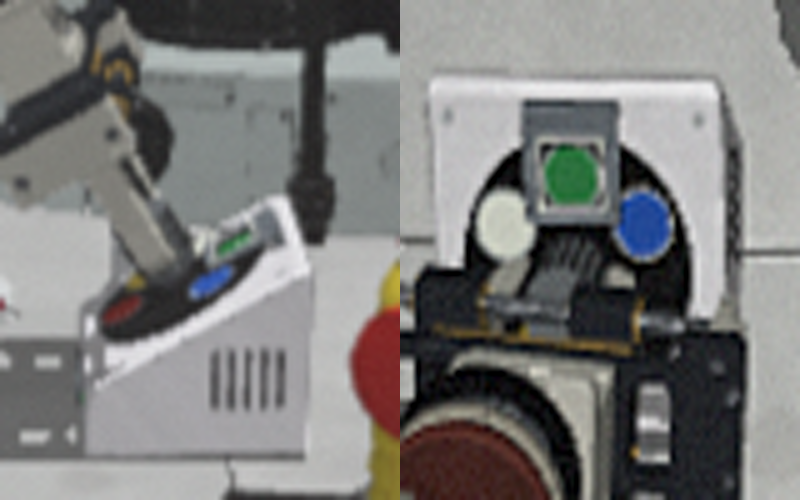

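Call:
{"op": "move_arm", "data": {"motion": [{"x": 0, "y": 0, "z": 0, "wx": 0, "wy": 0, "wz": 0, "fingers": 0.35}, {"x": 0, "y": 0, "z": 0, "wx": 0, "wy": 0, "wz": 0, "fingers": 0.35}, {"x": 0, "y": 0, "z": 0, "wx": 0, "wy": 0, "wz": 0, "fingers": 0.35}, {"x": 0, "y": 0, "z": 0, "wx": 0, "wy": 0, "wz": 0, "fingers": 0.35}, {"x": 0, "y": 0, "z": 0, "wx": 0, "wy": 0, "wz": 0, "fingers": 0.35}]}}

```text
time_s: 21.35
tool_pos: [0.5638, 0.1913, 0.0984]
orientation: [[0.865, 0.499, 0.058], [-0.066, -0.001, 0.998], [0.498, -0.867, 0.032]]
contact_force: [0.1, -0.9, 0.3]
opening: 0.648
```

Call:
{"op": "move_arm", "data": {"motion": [{"x": 0, "y": -0.5, "z": 0, "wx": 0, "wy": 0, "wz": 0, "fingers": 0.35}, {"x": 0, "y": -1.2, "z": 0, "wx": 0, "wy": 0, "wz": 0, "fingers": 0.35}, {"x": 0, "y": -2, "z": 0, "wx": 0, "wy": 0, "wz": 0, "fingers": 0.35}, {"x": 0, "y": -3, "z": 0, "wx": 0, "wy": 0, "wz": 0, "fingers": 0.35}, {"x": 0, "y": -4.5, "z": 0, "wx": 0, "wy": 0, "wz": 0, "fingers": 0.35}, {"x": 0, "y": -5, "z": 0, "wx": 0, "wy": 0, "wz": 0, "fingers": 0.35}, {"x": 0, "y": -5, "z": 0, "wx": 0, "wy": 0, "wz": 0, "fingers": 0.35}, {"x": 0, "y": -5, "z": 0, "wx": 0, "wy": 0, "wz": 0, "fingers": 0.35}, {"x": 0, "y": -5, "z": 0, "wx": 0, "wy": 0, "wz": 0, "fingers": 0.35}]}}

```text
time_s: 22.25
tool_pos: [0.5018, 0.1908, 0.2058]
orientation: [[0.865, 0.498, 0.059], [-0.067, -0.003, 0.998], [0.498, -0.867, 0.031]]
contact_force: [-0.4, -0.2, 0.3]
opening: 0.652
```

```bash
python3 - <<'E'
from fit import *
s=state(); print(s['time_s'],s['tool_pos'],s['q'],s['qvel'],s['contact_force'])
cap('side','s20');cap('top','t20'); b=cv2.imread('pics/s20.png');a=cv2.imread('pics/t20.png'); I=cv2.INTER_CUBIC
cv2.imwrite('pics/f.png',np.hstack([cv2.resize(a[145:225,205:285],(400,400),interpolation=I),cv2.resize(b[190:310,290:410],(400,400),interpolation=I)]))
cv2.imwrite('pics/f2.png',cv2.resize(a[100:240,200:460],(780,420),interpolation=I))
E
```

```text
22.25 [0.5018 0.1908 0.2058] [-0.2144  0.3394 -0.4562  2.1761  1.1627  0.4837 -0.126 ] [-0.0001  0.0065  0.0006  0.0004 -0.0026  0.0012  0.0039] [-0.405  -0.2066  0.2866]
```

View pics/f.png

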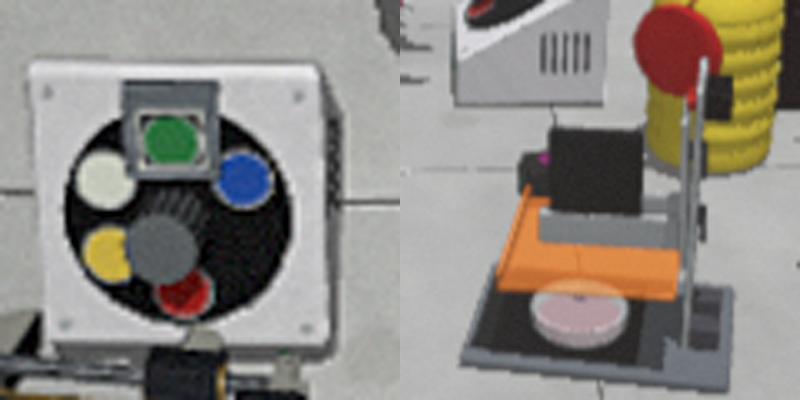

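View pics/f2.png

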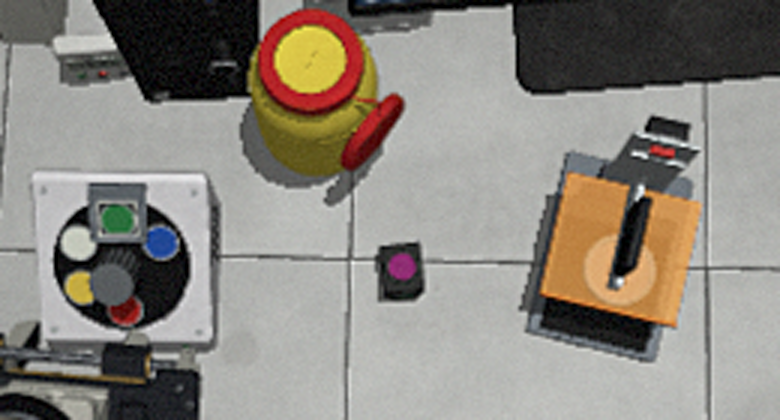

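Green sits in the window centre (172,141 in the zoom). The shield hangs with the red catch out above its plate (690,97), and the dish and cube have not moved. Robot is clear, so I'm handing in.

```bash
python3 -c "
from station import workorder; print(workorder.sign_off())"
```

```text
the job is handed in; nothing more can be done
None
```

The amber shield is hung over the dish and the green filter is in the lamp window. I handed the job in at about 22 s; the hand-in gives no verdict.

- **Shield:** Both hooks went through the slots and I pressed it straight down. At about 13 N of upward reaction it moved no lower. The wrist and side pictures then show the red catch sprung out above its plate. After I let go, the shield stayed hanging level; the plate may sit 1–2 mm in front of the upright, which is inside the tolerance.
- **Filter wheel:** I turned the knob 111° counterclockwise with no slip. After release, the top picture shows green centred in the window, with white and blue even on either side.
- **Bystanders:** In the last pictures the dish and filter cube look to be where they started; I judged this by eye and did not measure it.
- **Robot:** It stands clear of everything, with the force reading near zero.

One reading worries me. Just before I gripped the knob, joint 7 read -2.8414 rad, against its limit of -2.84. I turned it away at once, and no fault was reported. I cannot rule out that it counts as passing the joint's range.

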